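Show a charger module to the inspection camera

ROBOT

A 6-joint arm with a two-finger parallel gripper is mounted at the origin on the work surface. World frame = base frame: x ahead of the robot, y to its left, z up, the work surface at z = 0. Lengths are in m, angles in rad, forces in N, time in s.
With the tool pointing down it reaches from about 0.425 to 0.95 m from the base axis. Payload 3.5 kg.
Tool frame: the origin (TCP) lies between the finger pads; the fingertips stand bot.tip_extent ahead of it and the grasp point (between the pads) is the TCP (bot.tip_extent is the distance from the TCP to the fingertips, in m); z points along the fingers, y is the direction in which the jaws open and shut (so a half turn about z gives the same grasp; the last joint's range is limited). The gripper opens to 85 mm and grips with 20 to 120 N. Pads are 22 mm wide; open, the fingers measure 114 mm over their backs; the gripper's body (76 mm by 85 mm) begins 54 mm behind the grasp point. The pads swing forward as they close: fully open they stand 13 mm farther back than shut.
Start: joints at [1.133, 0.286, 1.577, -0, 1.279, -0.15], TCP at [0.192, 0.647, 0.221] pointing down, gripper open.
Joint ranges: [-2.77, 2.77], [-0.9, 2.22], [0.21, 2.48], [-1.53, 4.67], [0.24, 2.81], [-2.84, 2.84]. Speed limits (rad/s): [2.79, 2.79, 3.14, 3.14, 3.14, 3.14].

INTERFACE

Orientations are given as a 3x3 rotation matrix whose columns are the frame's x, y, z axes.
In Python, from workcell import bot gives the robot as it stands.
- The arm moves only by the tool carry_out, never from a script. Its argument "rows" is a list of rows, each a list of 5 numbers: the shift along the world's x, y, z in mm, then the turn about the world's z in degrees, then the opening in per cent of the stroke, from 0 (shut) to 100 (fully open). In form: [[x, y, z, yaw, hand], ...]. A call has 1 to 20 rows; each row is the pose to reach, as a shift and turn from the pose commanded when the call began; what a row does not reach only later rows make up. A row lasts 1/12 s, in which the tool goes at most 41.7 mm and 7.16 degrees, less where a joint would pass 70% of its speed; a pose out of reach is approached as far as the arm can. A call with a gripper value outside its range is refused whole. The fingers move at their own pace and stop on an object; "squeeze" is the grip in N (left out, the last holds). Time passes only in rows, so rows that repeat a pose let the fingers close. It gives the time, the measured TCP pose, the force and the opening at its end, in the units of the state.
- bot.get_state(): the state, without advancing time (a new reading comes with each control period).
- bot.camera(name): name is "scene" or "side" or "wrist"; returns a dict with "pixels" (480x640x3 uint8, blue, green, red), "range_z" (480x640 float32, m along the optical axis (not along the pixel's ray), 0 where there is no reading), "fov_y" (degrees; the focal length in pixels is half the picture's height over the tangent of half this angle, whatever the lens; pixels are square), "cx", "cy" (the principal point, pixels), "T" (4x4, takes a point from camera to world coordinates). Camera axes: x right, y down, z forward; pixel columns grow to the right and rows downward; lengths in m; the calibration is good to about 2 mm. A picture is of the moment at which its call begins.
- bot.sign_off(): hands the job in, once; it reports no verdict.
The state is a dict: "time": time; "joint_pos": joint angles; "joint_velocities": joint speeds; "joint_torque": joint torques, N m; "position": TCP position; "eef_rot": TCP orientation; "force": force on the tool from outside, world axes, zero at the start; "wrist_torque": the same for the moment, N m; "gripper_width": finger opening in m.
Only numpy, scipy, OpenCV 4.12 (cv2) and the standard library are available. Lean on these libraries where they do the work, as an engineer would, in place of code of your own. Each camera call takes 0.05 s, during which the arm holds its last target.

TASK

Lift the white insert tray off the grey parts box by its orange handle and set it down (do not drop it) in the middle of the blue mat. Then take the white module out of the box and hold it up to the inspection camera on its tilted line of sight, its centre 11 cm straight out from the lens, green contact side square to the lens and the module's top still up, tipped back with the camera's slope. Finish while holding it there, still; do not bump the camera, and leave the black battery in the box and the other things on the bench where they are.

Things in the scene. Friction and masses are not known exactly. Their poses are not given: they have to be found in the camera images.
- parts_box: open grey plastic box, 168 (x) x 148 (y) x 60 mm high, walls and floor 4 mm, fixed to the bench, turned up to 23 degrees. Origin: centre of its underside, z up. The tray nests on its rim at first; on its floor stand the white module and the black battery, about 36 mm either side of the middle along the box's x (which is which varies).
- tray: loose white insert tray, 168 (x) x 148 (y) mm, 0.25 kg. Origin: centre of its foot's underside, z up; 54 mm over the bench at the start. Foot 154 x 134 mm, z 0 to 6 mm, sits in the box's mouth with 3 mm play; floor top z 9, rim z 27 mm. Orange handle rib in the middle: 60 mm long along x, 12 mm thick along y, top at z 60 mm. The screws seen in it are fixed to it.
- blue_mat: blue plastic mat, 220 (x) x 190 (y) x 3 mm, fixed to the bench. Origin at the centre of its underside, z up. Left or right of the robot's midline; the box is on the other side.
- module: loose white charger module, a block 16 (x) x 40 (y) x 48 mm (z), 0.06 kg, upright on the box floor (4 mm over the bench), its x roughly the box's x. Origin: centre of its underside. +x is the contact side: green inlay, row of gold contacts near the bottom; +z is its top. Gripping it across y (40 mm, by the narrow edges) keeps the contact side free.
- module_center (a point): the centre of the white module, 24 mm above the middle of its underside; its axes are the module's.
- battery: loose black battery block with a yellow band, 16 (x) x 40 (y) x 48 mm (z), standing in the box beside the module; stays there. Origin at the centre of its underside.
- camera_head: inspection camera: grey body 44 x 44 mm, black lens 34 mm across. Origin: centre of the lens's front, 216 mm over the bench. +x points from the lens back into the camera: the lens looks along -x, roughly towards the robot and 25 degrees down; y is level; z is its own up, tipped 25 degrees back towards the robot. A module shown correctly has x, y, z parallel to these.
- focus (a point): point in the air 110 mm straight out from the lens on its line of sight, about 170 mm over the bench: where the module's centre belongs. Its axes are the camera head's.
- screwdriver: loose red screwdriver, 170 mm long, lying between box and mat; leave alone. Origin at the middle of its underside.
- tweezers: loose steel tweezers, 120 mm long, lying on the right; leave alone. Origin at the middle of the underside.
- flux_bottle: loose white bottle with red cap, 44 mm diameter, 100 mm high, on the left; leave alone. Origin at the centre of its underside.
- screw_dish: loose steel dish, 80 mm diameter, 28 mm high, on the right; leave alone. Origin at the centre of its underside.
- charger: loose white flat charger, 75 x 75 x 22 mm, on the left; leave alone. Origin at the centre of its underside.
- camera_stand: the inspection camera's fixed stand: steel base plate 130 x 120 mm, 14 mm high, and a 22 mm post behind the camera head, up to 280 mm high. Origin: the bench point straight below the focus point, 100 mm (level) in front of the lens; +x points from there to the post, which stands 235 mm away; the base plate begins 145 mm away.
There are look-alikes about, which are no part of the job. What is shaped like the tray but pink is not meant.

How it is judged:
By the outcome, as a careful person would: the job done as asked, in the order asked, and still so for the second after the job is handed in, while the arm keeps its last pose, push and grip.
It also fails if it takes over 64 s, if anything falls off the work surface, if the arm or the gripper's body presses on something with over 40 N, if the wrist force passes 120 N, or if a joint passes its speed limit or range.

## Working session

There is one attempt and no reset: what is moved stays moved. The work goes in short steps, Python scripts to look and compute and a tool call to move; the robot and the scene stay as the last step left them, time stands still between calls to the robot, and variables do not carry over. Pictures are saved under pics/ and viewed, and the job is handed in when it is done.

Besides the shell and the picture viewer there is one more tool, called after "Request:" as a command line: name --pt "numbers of a row" for each row, then --argument value for the rest. carry_out: Moves the arm, as the interface text tells. Its arguments: {"type":"object","properties":{"rows":{"type":"array"},"squeeze":{"type":"number"}},"required":["rows"]}

```bash
ls; mkdir -p pics; cat > h.py <<'E'
import numpy as np, cv2
from workcell import bot
def cam(n):
    c=bot.camera(n); c['f']=240/np.tan(np.radians(c['fov_y'])/2); return c
def ray(c,u,v):
    d=np.array([(u-c['cx'])/c['f'],(v-c['cy'])/c['f'],1.]); T=c['T']; return T[:3,3],T[:3,:3]@d
def onz(c,u,v,z):
    o,d=ray(c,u,v); return o+d*(z-o[2])/d[2]
def cloud(c):
    v,u=np.mgrid[:480,:640]; Z=c['range_z']
    P=np.stack([(u-c['cx'])/c['f']*Z,(v-c['cy'])/c['f']*Z,Z],-1)
    return P@c['T'][:3,:3].T+c['T'][:3,3]
def proj(c,p):
    q=np.linalg.inv(c['T'])@np.append(p,1); return c['cx']+c['f']*q[0]/q[2],c['cy']+c['f']*q[1]/q[2]
E
python3 - <<'E'
from h import *
s=bot.get_state(); print(s, bot.tip_extent); print([a for a in dir(bot) if a[0]!='_'])
for n in ['scene','side','wrist']:
    c=cam(n); cv2.imwrite(f'pics/a_{n}.png',c['pixels']); print(n,c['f'],c['cx'],c['cy'],np.round(c['T'],3).tolist())
E
```

```text
pics
{'time': 0.0, 'joint_pos': array([ 1.13299926e+00,  2.87209920e-01,  1.57818336e+00, -4.20760671e-06,
        1.27858181e+00, -1.50036468e-01]), 'joint_velocities': array([-0.00045095,  0.00198618,  0.00049782, -0.00116189,  0.00153274,
       -0.00037709]), 'joint_torque': array([-1.71691969e-03, -4.05988312e+01, -2.92622817e+01, -2.77174995e-04,
        5.88488707e-03, -1.43672440e-05]), 'position': array([0.19127336, 0.64662323, 0.21951425]), 'eef_rot': array([[-9.58882002e-01,  2.83803267e-01, -1.00637469e-03],
       [ 2.83804833e-01,  9.58879635e-01, -2.15945416e-03],
       [ 3.52132050e-04, -2.35627573e-03, -9.99997162e-01]]), 'force': array([ 0.47322511, -0.47425189, -0.1242987 ]), 'wrist_torque': array([-0.02301626, -0.00725892,  0.00766016]), 'gripper_width': 0.08523662029330749} 0.019
['MotionError', 'camera', 'get_state', 'sign_off', 'tip_extent']
scene 478.59805286260547 315.51968038905983 239.58746447987863 [[0.818, 0.33, -0.471, 1.05], [0.575, -0.463, 0.675, -0.783], [0.005, -0.823, -0.568, 0.816], [0.0, 0.0, 0.0, 1.0]]
side 556.497454052714 322.7984714454023 229.04470540618422 [[0.945, -0.243, 0.221, 0.22], [-0.327, -0.657, 0.679, -0.894], [-0.02, -0.714, -0.7, 1.097], [0.0, 0.0, 0.0, 1.0]]
wrist 390.2320914338786 322.7453802113851 238.62295130095114 [[0.284, 0.907, 0.311, 0.112], [0.959, -0.268, -0.093, 0.67], [-0.001, 0.325, -0.946, 0.373], [0.0, 0.0, 0.0, 1.0]]
```

View pics/a_scene.png

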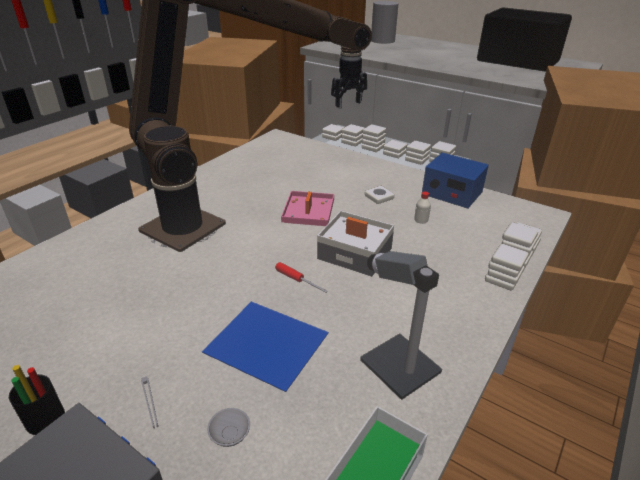

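View pics/a_side.png

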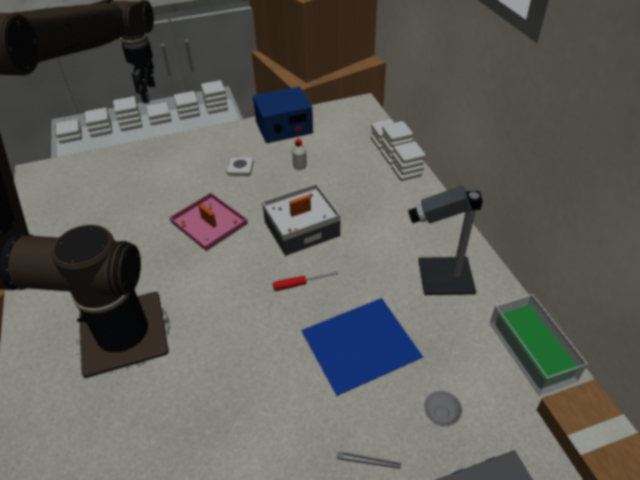

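View pics/a_wrist.png

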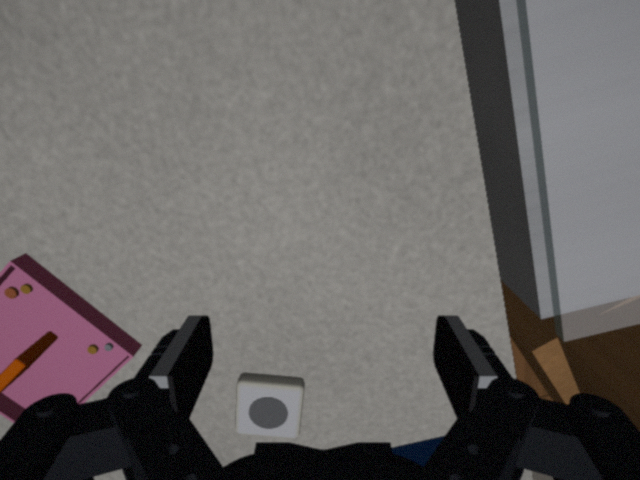

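The scene view shows two orange handles. One is on the white tray on the grey box, at scene (357,228) and side (300,205). The other is on the pink look-alike tray, at scene (308,203) and side (208,214). I choose the white tray on the box. The blue box at scene (455,178) could be confused with the mat, which is at (266,343). The charger at scene (379,194) and the white stacks on the far bench are other white things, but the module itself is still hidden in the box. I'll check the handle in a close crop and measure.

```bash
cat > m1.py <<'E'
from h import *
for n in ['scene','side']:
    c=cam(n); im=c['pixels']; hsv=cv2.cvtColor(im,cv2.COLOR_BGR2HSV); P=cloud(c)
    H,S,V=cv2.split(hsv)
    print(n,'depth ok',(c['range_z']>0).mean())
    # mat
    m=((H>105)&(H<125)&(S>150)&(abs(P[...,2])<0.02)).astype(np.uint8)
    k,l,st,ce=cv2.connectedComponentsWithStats(m); i=1+st[1:,4].argmax()
    cn=max(cv2.findContours((l==i).astype(np.uint8),0,1)[0],key=cv2.contourArea)[:,0,:]
    W=np.array([onz(c,u,v,.003)[:2] for u,v in cn],np.float32)*1000
    print('mat',cv2.minAreaRect(W))
    # orange
    m=((H>4)&(H<16)&(S>170)&(V>90)&(P[...,2]>0.03)).astype(np.uint8)
    k,l,st,ce=cv2.connectedComponentsWithStats(m)
    for j in range(1,k):
        if st[j,4]>60:
            Q=P[l==j]*1000; print('orange',st[j],ce[j].round(),Q.mean(0).round(),Q.min(0).round(),Q.max(0).round())
            t=Q[Q[:,2]>108]
            if len(t)>5: print('  rect top',len(t),cv2.minAreaRect(t[:,:2].astype(np.float32)))
    # tray rim: z ~81mm
    w=(abs(P[...,2]-.081)<.003)&(np.hypot(P[...,0]-.67,P[...,1]-.2)<.25)
    q=P[w]; 
    if len(q): print('rim',len(q),cv2.minAreaRect((q[:,:2]*1000).astype(np.float32)))
    b=(300,190,440,290) if n=='scene' else (250,170,500,290)
    cv2.imwrite(f'pics/b_{n}.png',cv2.resize(im[b[1]:b[3],b[0]:b[2]],None,fx=3,fy=3,interpolation=2))
E
python3 m1.py
```

```text
scene depth ok 0.9960807291666667
mat ((521.1053466796875, -218.39382934570312), (216.42330932617188, 187.41351318359375), 6.418205738067627)
rim 371 ((666.2271728515625, 207.27658081054688), (490.04364013671875, 158.3507843017578), 5.045517444610596)
side depth ok 0.9960579427083334
mat ((523.1903076171875, -219.1490478515625), (215.80078125, 185.96141052246094), 6.2452311515808105)
rim 356 ((662.139404296875, 227.64199829101562), (497.633056640625, 168.4199981689453), 14.130260467529297)
```

View pics/b_scene.png

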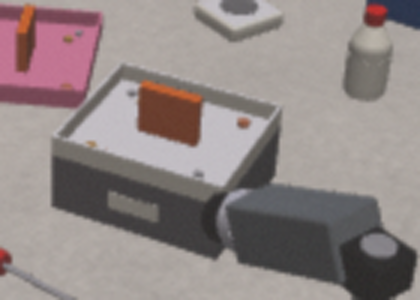

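View pics/b_side.png

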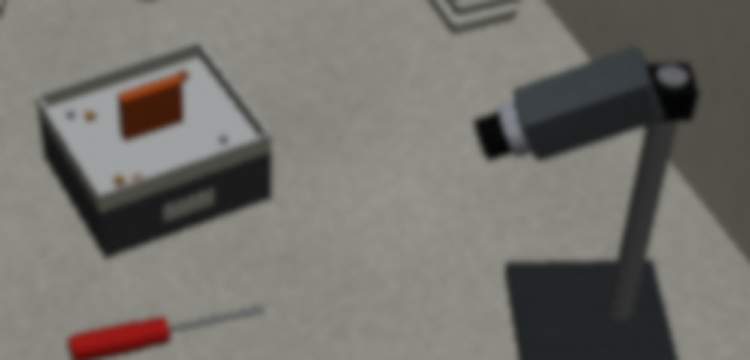

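```bash
cat > m2.py <<'E'
from h import *
for n,p in [('scene',(357,228)),('side',(300,205))]:
    c=cam(n); im=c['pixels']; hsv=cv2.cvtColor(im,cv2.COLOR_BGR2HSV); P=cloud(c)
    print(n,hsv[p[1],p[0]],P[p[1],p[0]])
    H,S,V=cv2.split(hsv); o=P[p[1],p[0]]
    near=np.hypot(P[...,0]-o[0],P[...,1]-o[1])<.12
    m=near&(((H<16)|(H>175))&(S>170)&(P[...,2]>0.066))
    q=P[m]*1000; print(len(q),q.min(0).round(),q.max(0).round())
    h=q[q[:,2]>90]
    if len(h): print('handle',cv2.minAreaRect(h[:,:2].astype(np.float32)))
    w=near&(P[...,2]>.076)&(P[...,2]<.083); q=P[w]*1000; print('rim',len(q),cv2.minAreaRect(q[:,:2].astype(np.float32)))
    # line of sight onto: pixel contour of orange -> z=114 plane for top pixels
    cn=max(cv2.findContours(m.astype(np.uint8),0,1)[0],key=cv2.contourArea); print('px rect',cv2.boundingRect(cn), cv2.approxPolyDP(cn,2,True)[:,0].tolist())
E
python3 m2.py
```

```text
scene [  9 142 106] [0.51154681 0.18934907 0.09204283]
36 [483. 183. 113.] [534. 198. 119.]
handle ((508.685546875, 190.23793029785156), (52.480159759521484, 11.375362396240234), 5.839657306671143)
rim 400 ((507.2475891113281, 192.29559326171875), (170.22586059570312, 158.66212463378906), 6.330747604370117)
px rect (348, 218, 19, 6) [[348, 218], [366, 223]]
side [ 10 227  63] [0.50902778 0.18890548 0.0935221 ]
241 [481. 177.  69.] [538. 198. 118.]
handle ((509.5380554199219, 187.45547485351562), (58.12009811401367, 14.53192138671875), 7.411396503448486)
rim 372 ((508.3826599121094, 191.64830017089844), (170.64967346191406, 155.2023162841797), 7.031437397003174)
px rect (291, 196, 19, 19) [[309, 196], [291, 202], [292, 214], [308, 209]]
```

```bash
cat > m3.py <<'E'
from h import *
for n in ['scene','side']:
    c=cam(n); P=cloud(c); im=c['pixels']
    m=(P[...,2]>.13)&(P[...,2]<.30)&(P[...,0]>.5)&(P[...,0]<1.1)&(abs(P[...,1])<.3)
    k,l,st,ce=cv2.connectedComponentsWithStats(m.astype(np.uint8))
    for j in range(1,k):
        if st[j,4]>80:
            q=P[l==j]*1000; print(n,st[j],q.min(0).round(),q.max(0).round())
            f=q[q[:,0]<q[:,0].min()+6]; print('front pts',len(f),f.mean(0).round(1),np.array(f)[:3].round())
    hsv=cv2.cvtColor(im,cv2.COLOR_BGR2HSV)
    # base plate / stand : dark, z<.03
    d=(P[...,2]>.009)&(P[...,2]<.02)&(P[...,0]>.6)&(P[...,0]<1.1)&(abs(P[...,1])<.3)&(hsv[...,2]<75)
    k,l,st,ce=cv2.connectedComponentsWithStats(d.astype(np.uint8)); j=1+st[1:,4].argmax()
    cn=max(cv2.findContours((l==j).astype(np.uint8),0,1)[0],key=cv2.contourArea)[:,0]
    W=np.array([onz(c,u,v,.014)[:2] for u,v in cn],np.float32)*1000
    print('plate',st[j],cv2.minAreaRect(W))
    b=(360,230,450,400) if n=='scene' else (390,170,500,310)
    cv2.imwrite(f'pics/c_{n}.png',cv2.resize(im[b[1]:b[3],b[0]:b[2]],None,fx=4 if n=='side' else 3,fy=4 if n=='side' else 3,interpolation=2))
E
python3 m3.py
```

```text
scene [ 367  251   72   85 2364] [ 689. -136.  130.] [847. -61. 294.]
front pts 26 [692.5 -78.8 228.1] [[692. -66. 233.]
 [694. -66. 234.]
 [690. -71. 233.]]
plate [ 361  335   80   63 2262] ((803.7262573242188, -109.1240005493164), (121.57640075683594, 129.85369873046875), 70.56817626953125)
side [ 408  186   75   60 2002] [ 691. -139.  130.] [845. -59. 293.]
front pts 35 [694.3 -79.6 227.4] [[697. -62. 231.]
 [694. -67. 233.]
 [695. -70. 235.]]
plate [ 419  257   57   38 1625] ((801.4610595703125, -109.51021575927734), (123.44767761230469, 128.29689025878906), 70.9385757446289)
```

The blue mat is centred at about (522, -219) mm with a yaw of about 6.3°. The white tray's handle is at about (508.5, 190) with a yaw of about 6.5°. The camera's axis yaw is about -19.3°. The crops confirm the white tray sits on the grey box and the pink one is separate. Next I hover above the handle and look with the wrist camera.

Request:
carry_out --pt "317 -457 10 23 100" --pt "317 -457 10 23 100" --pt "317 -457 10 23 100" --pt "317 -457 10 23 100" --pt "317 -457 10 23 100" --pt "317 -457 10 23 100" --pt "317 -457 10 23 100" --pt "317 -457 10 23 100" --pt "317 -457 10 23 100" --pt "317 -457 10 23 100" --pt "317 -457 10 23 100" --pt "317 -457 10 23 100" --pt "317 -457 10 23 100" --pt "317 -457 10 23 100" --pt "317 -457 10 23 100" --pt "317 -457 10 23 100"

```text
time: 1.78
position: [0.5088, 0.1896, 0.231]
eef_rot: [[-0.994, -0.111, -0.0], [-0.111, 0.994, 0.001], [0.0, 0.001, -1.0]]
force: [-0.3, 0.6, -0.6]
gripper_width: 0.0854
```

```bash
python3 - <<'E'
from h import *
s=bot.get_state(); print(s['time'],s['position'],s['eef_rot'].round(3).tolist(),s['joint_pos'].round(3))
c=cam('wrist'); cv2.imwrite('pics/d_wrist.png',c['pixels'])
P=cloud(c)*1000; hsv=cv2.cvtColor(c['pixels'],cv2.COLOR_BGR2HSV); H,S,V=cv2.split(hsv)
m=((H<18)&(S>130)&(P[...,2]>106)&(P[...,2]<122)).astype(np.uint8)
k,l,st,ce=cv2.connectedComponentsWithStats(m)
for j in range(1,k):
    if st[j,4]>100:
        q=P[l==j]; print(st[j],ce[j].round(),q.mean(0).round(1),cv2.minAreaRect(q[:,:2].astype(np.float32)))
E
```

```text
1.7833 [0.50882057 0.18962157 0.2309556 ] [[-0.994, -0.111, -0.0], [-0.111, 0.994, 0.001], [0.0, 0.001, -1.0]] [ 1.700e-01 -1.300e-02  1.891e+00  1.000e-03  1.264e+00 -1.513e+00]
[ 318  182   16   80 1192] [326. 221.] [505.9 191.3 114.2] ((507.2158508300781, 191.46322631835938), (58.87752914428711, 10.890854835510254), 6.969894886016846)
```

The wrist view shows the handle top at pixel (326,221), centred between the fingers at world (507, 191.5) with yaw 7°. I descend and grip.

Request:
carry_out --pt "-1.5 1.8 -40 0.6 100" --pt "-1.5 1.8 -80 0.6 100" --pt "-1.5 1.8 -110 0.6 100" --pt "-1.5 1.8 -130 0.6 100" --pt "-1.5 1.8 -139 0.6 100" --pt "-1.5 1.8 -139 0.6 60" --pt "-1.5 1.8 -139 0.6 0" --pt "-1.5 1.8 -139 0.6 0" --pt "-1.5 1.8 -139 0.6 0" --pt "-1.5 1.8 -139 0.6 0" --pt "-1.5 1.8 -139 0.6 0" --pt "-1.5 1.8 -139 0.6 0" --pt "-1.5 1.8 -139 0.6 0" --pt "-1.5 1.8 -139 0.6 0" --squeeze 80

```text
time: 3.0
position: [0.508, 0.1921, 0.0935]
eef_rot: [[-0.992, -0.124, 0.002], [-0.124, 0.992, 0.0], [-0.002, 0.0, -1.0]]
force: [-1.0, -0.3, 5.8]
gripper_width: 0.0094
```

Request:
carry_out --pt "0 0 6 0 0" --pt "0 0 14 0 0" --pt "0 0 26 0 0" --pt "0 0 44 0 0" --pt "0 0 66 0 0" --pt "0 0 90 0 0" --pt "0 0 110 0 0" --pt "0 0 120 0 0" --pt "0 0 120 0 0"

```text
time: 3.75
position: [0.5087, 0.1924, 0.2157]
eef_rot: [[-0.992, -0.124, 0.006], [-0.124, 0.992, 0.001], [-0.007, 0.0, -1.0]]
force: [0.6, 1.0, -1.9]
gripper_width: 0.0093
```

```bash
python3 - <<'E'
from h import *
s=bot.get_state(); print(s['time'],s['position'],s['force'],s['gripper_width'])
for n in ['side','wrist','scene']:
    c=cam(n); cv2.imwrite(f'pics/e_{n}.png',c['pixels'])
E
```

```text
3.75 [0.50873899 0.19236327 0.21565365] [ 0.59287985  1.00269849 -1.89796627] 0.009322298204493429
```

View pics/e_side.png

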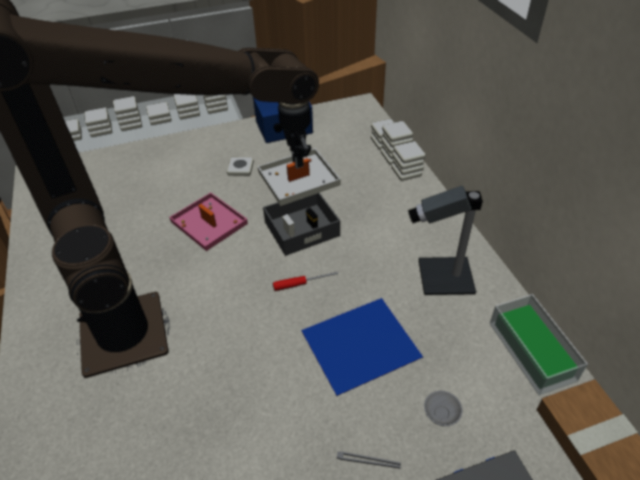

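View pics/e_scene.png

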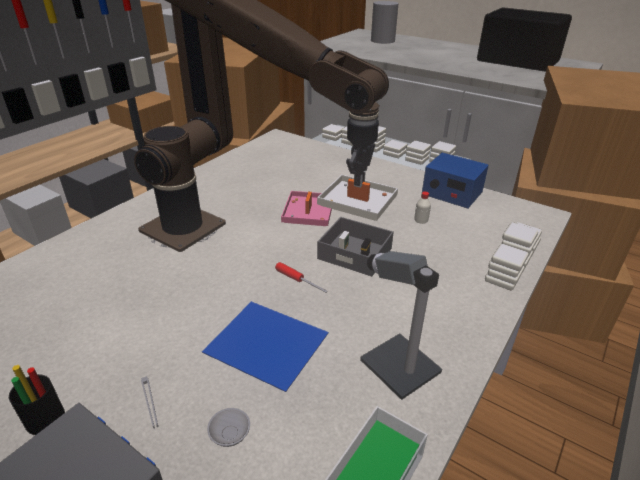

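The side view shows the tray hanging from the gripper at pixel (298,178). The open box holds the white module at side (289,222), on the robot's side, and the black battery at (312,217). I carry the tray over to the mat.

Request:
carry_out --pt "0 -8 0 0 0" --pt "2 -24 0 0 0" --pt "3 -50 0 0 0" --pt "5 -85 0 0 0" --pt "7 -120 0 0 0" --pt "8 -155 0 0 0" --pt "9 -190 0 0 0" --pt "10 -225 0 0 0" --pt "11 -260 0 -0.7 0" --pt "12 -295 0 -0.7 0" --pt "13 -330 0 -0.7 0" --pt "14 -360 0 -0.7 0" --pt "14 -382 0 -0.7 0" --pt "14 -398 0 -0.7 0" --pt "14 -407 0 -0.7 0" --pt "14 -410 -8 -0.7 0" --pt "14 -410 -30 -0.7 0" --pt "14 -410 -60 -0.7 0" --pt "14 -410 -90 -0.7 0" --pt "14 -410 -115 -0.7 0"

```text
time: 5.57
position: [0.52, -0.2159, 0.094]
eef_rot: [[-0.994, -0.113, -0.002], [-0.113, 0.994, 0.002], [0.002, 0.002, -1.0]]
force: [-0.3, 0.1, -3.1]
gripper_width: 0.0093
```

```bash
python3 - <<'E'
from h import *
s=bot.get_state(); print(s['time'],s['position'],s['eef_rot'].round(3).tolist(),s['force'],s['joint_velocities'].round(2))
for n in ['side','scene']:
    c=cam(n); cv2.imwrite(f'pics/f_{n}.png',c['pixels'])
E
```

```text
5.5667 [ 0.52002513 -0.21588322  0.09403814] [[-0.994, -0.113, -0.002], [-0.113, 0.994, 0.002], [0.002, 0.002, -1.0]] [-0.29918617  0.08383463 -3.12658358] [ 0.    0.4   0.16  0.   -0.55  0.  ]
```

View pics/f_side.png

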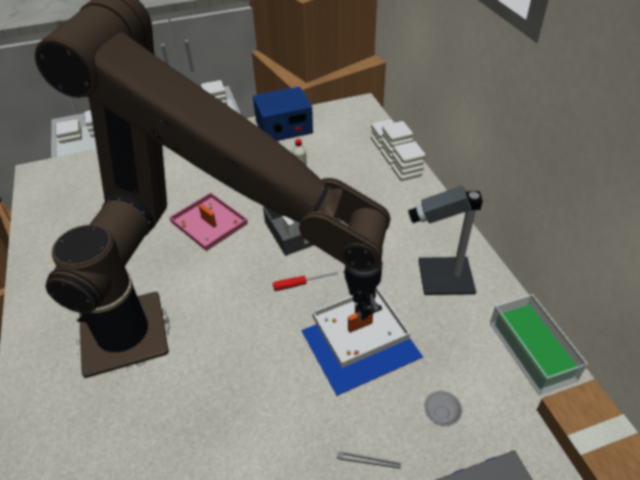

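Request:
carry_out --pt "2 -1 -15 0 0" --pt "2 -1 -30 0 0" --pt "2 -1 -40 0 0" --pt "2 -1 -46 0 0" --pt "2 -1 -46 0 0" --pt "2 -1 -46 0 0"

```text
time: 6.17
position: [0.5234, -0.2189, 0.0515]
eef_rot: [[-0.994, -0.112, 0.0], [-0.112, 0.994, -0.0], [-0.0, -0.0, -1.0]]
force: [0.3, -0.1, -2.0]
gripper_width: 0.0096
```

```bash
cat > tray.py <<'E'
from h import *
s=bot.get_state(); print(s['time'],s['position'],s['force'],s['joint_velocities'].round(2))
for n in ['side','scene']:
    c=cam(n); P=cloud(c)*1000; im=c['pixels']; H,S,V=cv2.split(cv2.cvtColor(im,cv2.COLOR_BGR2HSV))
    near=np.hypot(P[...,0]-522,P[...,1]+219)<140
    m=near&(P[...,2]>8)&(P[...,2]<45)
    q=P[m]; print(n,len(q),'z pct',np.percentile(q[:,2],[2,50,98]).round(1)); print(' rect',cv2.minAreaRect(q[:,:2].astype(np.float32)))
    mm=near&(S<60)&(V>90)&(P[...,2]<24); print(' floor z',np.median(P[mm&(P[...,2]>7)][:,2]))
    mat=near&(H>105)&(H<125)&(S>150); print(' mat z',np.median(P[mat][:,2]))
E
python3 tray.py
```

```text
6.1667 [ 0.52339987 -0.21886793  0.05153169] [ 0.27703378 -0.08097463 -1.97152165] [-0.   -0.01 -0.01 -0.   -0.   -0.  ]
side 3753 z pct [16.1 21.7 40.7]
 rect ((513.5667724609375, -226.907470703125), (205.4099884033203, 178.80947875976562), 1.201104998588562)
 floor z 20.4986198080509
 mat z 2.66931010129845
scene 3590 z pct [19.6 23.8 42.1]
 rect ((530.4652709960938, -228.24252319335938), (184.01759338378906, 172.11883544921875), 5.895539283752441)
 floor z 22.34060871031007
 mat z 4.175364335129994
```

Request:
carry_out --pt "0 0 -3 0 0" --pt "0 0 -6 0 0" --pt "0 0 -8 0 0" --pt "0 0 -9 0 0" --pt "0 0 -9.5 0 0" --pt "0 0 -9.5 0 0"

```text
time: 6.77
position: [0.5231, -0.2191, 0.0425]
eef_rot: [[-0.994, -0.112, -0.001], [-0.112, 0.994, 0.0], [0.001, 0.0, -1.0]]
force: [-2.9, 0.6, 4.5]
gripper_width: 0.0096
```

```bash
python3 tray.py
```

```text
6.7667 [ 0.52307946 -0.21905496  0.04253221] [-2.85093675  0.59653713  4.51414056] [-0. -0.  0. -0. -0. -0.]
side 3654 z pct [ 8.4 13.  33.8]
 rect ((516.0361938476562, -228.4508819580078), (214.07347106933594, 177.15541076660156), 0.1266867220401764)
 floor z 12.174136666828762
 mat z 2.6920937343124507
scene 3625 z pct [10.3 14.5 35.5]
 rect ((526.9320068359375, -218.4113006591797), (208.77403259277344, 153.53939819335938), 6.971104621887207)
 floor z 13.667391049977661
 mat z 4.209814545854618
```

Request:
carry_out --pt "0 0 -0.5 0 0" --pt "0 0 -0.5 0 15" --pt "0 0 -0.5 0 25" --pt "0 0 -0.5 0 40" --pt "0 0 -0.5 0 40" --pt "0 0 6 0 45" --pt "0 0 20 0 50" --pt "0 0 45 0 50" --pt "0 0 80 0 50" --pt "0 0 120 0 50" --pt "0 0 160 0 50" --pt "0 0 185 0 60" --pt "0 0 200 0 60"

```text
time: 7.95
position: [0.5246, -0.2199, 0.2472]
eef_rot: [[-0.994, -0.112, 0.007], [-0.112, 0.994, -0.004], [-0.006, -0.005, -1.0]]
force: [0.4, -0.5, 0.6]
gripper_width: 0.0514
```

```bash
python3 - <<'E'
from h import *
s=bot.get_state(); print(s['time'],s['position'],s['force'],s['gripper_width'])
for n in ['wrist']:
    c=cam(n); cv2.imwrite(f'pics/g_{n}.png',c['pixels']);P=cloud(c)*1000;H,S,V=cv2.split(cv2.cvtColor(c['pixels'],cv2.COLOR_BGR2HSV))
    m=((H<18)&(S>130)&(P[...,2]>55)&(P[...,2]<70)).astype(np.uint8)
    k,l,st,ce=cv2.connectedComponentsWithStats(m); j=1+st[1:,4].argmax(); q=P[l==j]; print('handle',q.mean(0),cv2.minAreaRect(q[:,:2].astype(np.float32)))
    r=P[(P[...,2]>26)&(P[...,2]<33)]; print('rim',cv2.minAreaRect(r[:,:2].astype(np.float32)))
    cn=max(cv2.findContours(((H>105)&(H<125)&(S>120)).astype(np.uint8),0,1)[0],key=cv2.contourArea)[:,0]
    print('mat',cv2.minAreaRect(np.array([onz(c,u,v,.003)[:2]*1000 for u,v in cn],np.float32)))
E
```

```text
7.95 [ 0.52460879 -0.21990824  0.24716001] [ 0.43042239 -0.46711681  0.61066259] 0.051370260403527004
handle [ 521.63503943 -219.59789121   63.21352189] ((522.6058959960938, -219.44393920898438), (58.76498031616211, 10.016571998596191), 6.383185863494873)
rim ((599.6854858398438, -276.4257507324219), (454.87469482421875, 582.330322265625), 73.89427947998047)
mat ((522.30419921875, -218.82281494140625), (219.13279724121094, 189.3330535888672), 6.38341760635376)
```

View pics/g_wrist.png

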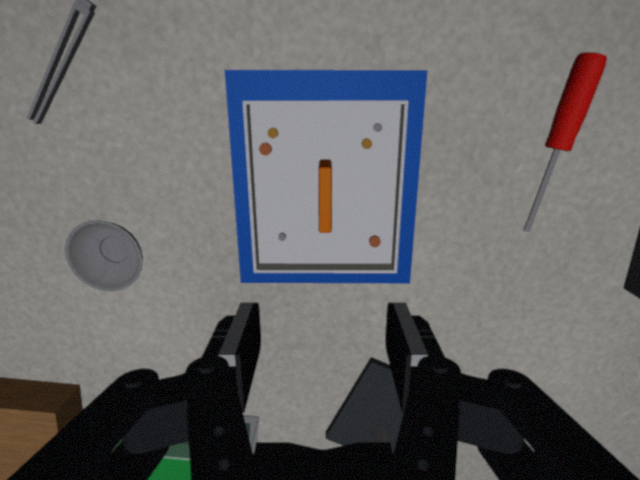

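The tray is on the mat: handle centre (522.6, -219.4) against mat centre (522.3, -218.8), and both yaws are 6.4°. In the wrist view the tray is at (325,190) inside the blue outline with even margins. Next I look into the box.

Request:
carry_out --pt "-3 25 0 0 60" --pt "-8 65 0 0 60" --pt "-13 105 0 0 60" --pt "-18 145 0 0 70" --pt "-23 185 -5 0 70" --pt "-28 225 -10 0 70" --pt "-34 265 -15 0 75" --pt "-40 305 -15 0 75" --pt "-46 345 -15 0 75" --pt "-50 380 -15 0 75" --pt "-53 402 -15 0 75" --pt "-53 408 -15 0 75" --pt "-53 408 -15 0 75" --pt "-53 408 -15 0 75"

```text
time: 9.17
position: [0.4699, 0.1886, 0.2258]
eef_rot: [[-0.994, -0.112, -0.001], [-0.112, 0.994, -0.001], [0.001, -0.001, -1.0]]
force: [-0.2, -0.2, 0.5]
gripper_width: 0.0636
```

```bash
cat > mod.py <<'E'
from h import *
import sys
s=bot.get_state(); print(s['time'],s['position'],s['eef_rot'].round(3).tolist(),s['force'],s['gripper_width'])
c=cam('wrist'); cv2.imwrite(f'pics/{sys.argv[1]}.png',c['pixels']);P=cloud(c)*1000;H,S,V=cv2.split(cv2.cvtColor(c['pixels'],cv2.COLOR_BGR2HSV))
near=np.hypot(P[...,0]-507,P[...,1]-191)<75
m=(near&(P[...,2]>46)&(P[...,2]<56)).astype(np.uint8)
k,l,st,ce=cv2.connectedComponentsWithStats(m)
for j in range(1,k):
    if st[j,4]>60:
        q=P[l==j]; print(st[j],ce[j].round(),'V',np.median(V[l==j]),q.mean(0).round(1),cv2.minAreaRect(q[:,:2].astype(np.float32)))
m=(np.hypot(P[...,0]-507,P[...,1]-191)<120)&(P[...,2]>57)&(P[...,2]<64)
q=P[m]; print('box rim',len(q),cv2.minAreaRect(q[:,:2].astype(np.float32)))
E
python3 mod.py h_wrist
```

```text
9.1667 [0.46988561 0.18858477 0.22582826] [[-0.994, -0.112, -0.001], [-0.112, 0.994, -0.001], [0.001, -0.001, -1.0]] [-0.16699988 -0.21213561  0.45499195] 0.06363985914013064
[301 195  47  23 877] [324. 206.] V 175.0 [469.7 189.4  52. ] ((470.390869140625, 189.49496459960938), (16.430307388305664, 39.82868194580078), 11.042140007019043)
[240 217   7  61 139] [243. 246.] V 30.0 [514.6 121.7  51.1] ((515.5953979492188, 121.74076080322266), (55.85889434814453, 0.6971176862716675), 6.88336181640625)
[397 217   6  58 130] [400. 245.] V 29.0 [497.6 260.6  51.1] ((498.5366516113281, 260.69183349609375), (52.23142623901367, 0.7061110734939575), 7.145665645599365)
[298 269  45  22 776] [320. 279.] V 24.0 [538.5 193.9  51.9] ((539.7998657226562, 194.11851501464844), (16.78482437133789, 39.77240753173828), 13.696320533752441)
box rim 3737 ((508.710205078125, 191.40716552734375), (168.87826538085938, 148.5454864501953), 7.030338764190674)
```

View pics/h_wrist.png

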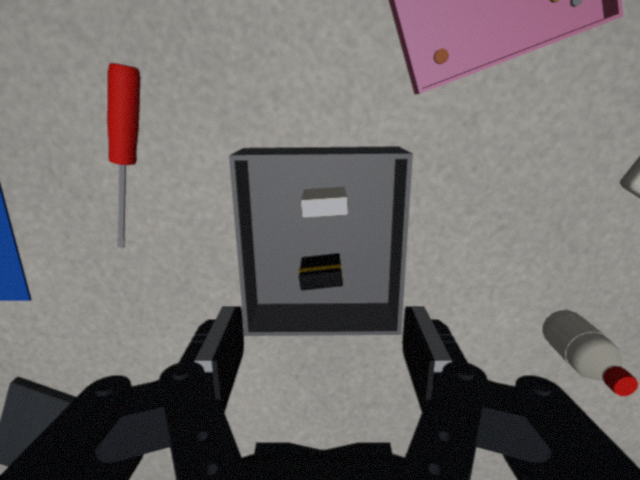

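The wrist view shows the white module at (324,206), world (470.4, 189.5), yaw about 11°. Its robot-facing side at (324,192) is plain, so the green contact side faces +x, towards the battery. The battery is at (320,279).

The arm can only yaw, so the 25° tip has to come from pivoting the module about the pad axis. I'll grip it high across its narrow edges with low force. Then I'll push its plain lower back against the box rim.

Request:
carry_out --pt "0.5 1 -40 4.6 75" --pt "0.5 1 -80 4.6 75" --pt "0.5 1 -115 4.6 75" --pt "0.5 1 -145 4.6 75" --pt "0.5 1 -168 4.6 75" --pt "0.5 1 -180 4.6 75" --pt "0.5 1 -185 4.6 75" --pt "0.5 1 -185 4.6 65" --pt "0.5 1 -185 4.6 50" --pt "0.5 1 -185 4.6 40" --pt "0.5 1 -185 4.6 20" --pt "0.5 1 -185 4.6 0" --pt "0.5 1 -185 4.6 0" --pt "0.5 1 -185 4.6 0" --pt "0.5 1 -185 4.6 0" --squeeze 20

```text
time: 10.47
position: [0.4706, 0.1901, 0.0417]
eef_rot: [[-0.982, -0.191, 0.0], [-0.191, 0.982, 0.0], [-0.0, 0.0, -1.0]]
force: [-0.4, -0.0, 1.2]
gripper_width: -0.0002
```

```bash
python3 - <<'E'
from h import *
for n in ['side','wrist']:
    c=cam(n); im=c['pixels'];
    if n=='side': im=cv2.resize(im[150:270,220:380],None,fx=4,fy=4,interpolation=2)
    cv2.imwrite(f'pics/i_{n}.png',im)
E
```

```text
(no output)
```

View pics/i_wrist.png

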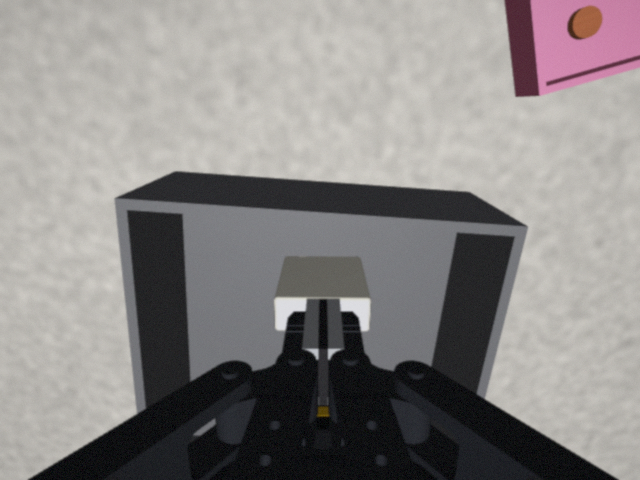

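```bash
python3 - <<'E'
from h import *
s=bot.get_state(); print(s['position'],s['gripper_width'],s['force'],s['time'])
c=cam('wrist'); P=cloud(c)*1000
for p in [(290,312),(355,312),(320,270),(323,305),(323,340),(323,410),(340,340),(200,300)]: print(p,P[p[1],p[0]].round(1),c['pixels'][p[1],p[0]])
tcp=s['position']; print('tcp px',proj(c,tcp),'tip px',proj(c,tcp-[0,0,.019]))
for n in ['scene','side']:
    c=cam(n); u,v=map(int,proj(c,[.4706,.19,.06])); print(n,u,v)
    im=c['pixels'][v-60:v+60,u-80:u+80]; cv2.imwrite(f'pics/j_{n}.png',cv2.resize(im,None,fx=4,fy=4,interpolation=2))
E
```

```text
[0.47069215 0.19013399 0.04168244] 0.00010939667409109129 [-0.5247032   0.68114956  0.86822554] 10.5667
(290, 312) [471.1 176.3  53.1] [222 217 216]
(355, 312) [466.3 202.6  52.7] [216 209 210]
(320, 270) [462.9 187.1  23.8] [90 95 97]
(323, 305) [461.  188.1  61.3] [12  3  5]
(323, 340) [460.  187.9  86.3] [12 11 14]
(323, 410) [529.7 201.5  40. ] [10 66 84]
(340, 340) [459.6 193.4  85.3] [73 70 69]
(200, 300) [501.3 127.6   4.4] [128 123 122]
tcp px (np.float64(323.2583900985767), np.float64(303.3733647002595)) tip px (np.float64(323.17475822919664), np.float64(284.5272860933606))
scene 344 232
side 287 217
```

View pics/j_scene.png

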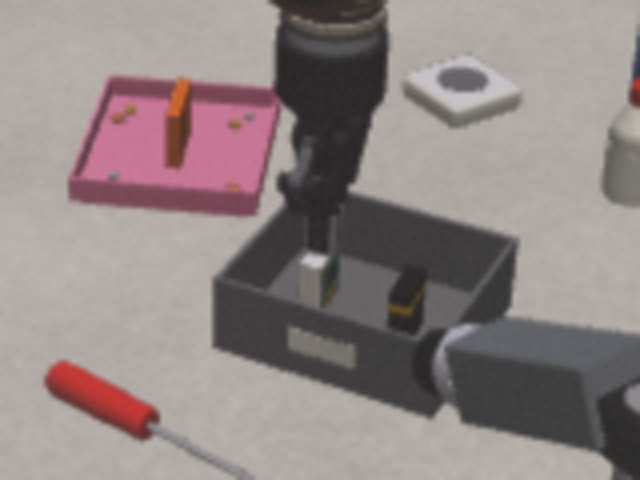

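View pics/j_side.png

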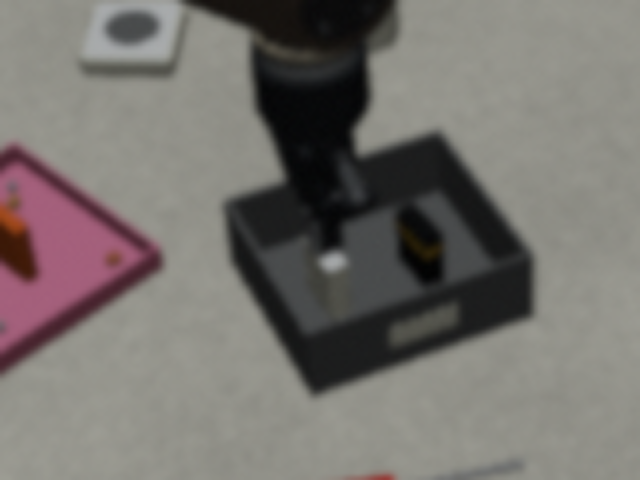

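```bash
python3 - <<'E'
from h import *
s=bot.get_state(); 
c=cam('wrist'); P=cloud(c)*1000
for v in range(284,350,5): print(v,[ (P[v,u].round(0).tolist(),c['pixels'][v,u].tolist()) for u in (310,323,335)])
for n in ['scene','side']:
    c=cam(n);P=cloud(c)*1000
    m=(np.hypot(P[...,0]-470,P[...,1]-190)<25)&(P[...,2]>30)
    V=c['pixels'].max(-1)
    q=P[m&(V<90)]; print(n,len(q),np.sort(q[:,2])[:12].round(),'px tip',proj(c,s['position']-[0,0,.019]),'tcp',proj(c,s['position']))
    im=c['pixels'].copy()
E
```

```text
284 [([464.0, 183.0, 39.0], [91, 97, 98]), ([463.0, 188.0, 39.0], [92, 100, 100]), ([462.0, 194.0, 39.0], [94, 99, 101])]
289 [([464.0, 183.0, 45.0], [95, 99, 101]), ([463.0, 188.0, 44.0], [92, 98, 99]), ([462.0, 194.0, 44.0], [94, 100, 101])]
294 [([463.0, 183.0, 50.0], [92, 98, 101]), ([463.0, 188.0, 49.0], [95, 100, 102]), ([462.0, 193.0, 49.0], [93, 99, 101])]
299 [([462.0, 183.0, 56.0], [97, 98, 97]), ([461.0, 188.0, 57.0], [62, 67, 66]), ([460.0, 193.0, 57.0], [89, 91, 91])]
304 [([462.0, 183.0, 61.0], [73, 74, 70]), ([461.0, 188.0, 61.0], [8, 11, 7]), ([460.0, 193.0, 61.0], [73, 69, 68])]
309 [([461.0, 183.0, 66.0], [71, 67, 67]), ([461.0, 188.0, 65.0], [12, 10, 12]), ([460.0, 192.0, 65.0], [72, 70, 69])]
314 [([462.0, 183.0, 68.0], [75, 72, 71]), ([460.0, 188.0, 69.0], [13, 11, 14]), ([460.0, 192.0, 68.0], [72, 67, 67])]
319 [([461.0, 183.0, 73.0], [74, 72, 69]), ([461.0, 188.0, 72.0], [17, 15, 17]), ([460.0, 192.0, 72.0], [78, 73, 74])]
324 [([462.0, 184.0, 76.0], [75, 73, 71]), ([460.0, 188.0, 76.0], [0, 0, 0]), ([460.0, 192.0, 75.0], [71, 69, 70])]
329 [([461.0, 184.0, 79.
[... 273 characters left out ...]
4.0], [14, 15, 9]), ([460.0, 192.0, 85.0], [74, 69, 70])]
344 [([462.0, 184.0, 87.0], [73, 71, 70]), ([461.0, 188.0, 88.0], [12, 11, 11]), ([460.0, 192.0, 87.0], [76, 75, 73])]
349 [([461.0, 184.0, 90.0], [177, 173, 171]), ([461.0, 188.0, 90.0], [44, 42, 41]), ([460.0, 192.0, 90.0], [177, 172, 169])]
scene 366 [32. 33. 33. 34. 35. 36. 36. 38. 38. 38. 39. 40.] px tip (np.float64(343.67594343564315), np.float64(243.48179089519346)) tcp (np.float64(343.93054045410827), np.float64(238.04931266612718))
side 368 [30. 31. 32. 32. 32. 32. 32. 32. 32. 33. 33. 33.] px tip (np.float64(287.9322592741803), np.float64(226.9422709108914)) tcp (np.float64(287.49221339532477), np.float64(221.99101347950906))
```

The first close missed. The wrist depth shows the fingertips at z ≈ 56 mm, just above the module top at 52, which is about 33 mm higher than the reported TCP z and `tip_extent` imply. The module still stands at (470, 189.5), so I open, go about 36 mm lower and grip again.

Request:
carry_out --pt "0 0 4 0 30" --pt "0 0 8 0 70" --pt "0 0 8 0 75" --pt "0 0 8 0 75" --pt "0 0 8 0 75" --pt "0 0 0 0 75" --pt "0 0 -14 0 75" --pt "0 0 -26 0 75" --pt "0 0 -34 0 75" --pt "0 0 -36 0 75" --pt "0 0 -36 0 75"

```text
time: 11.78
position: [0.4696, 0.1898, 0.0041]
eef_rot: [[-0.982, -0.191, -0.003], [-0.191, 0.982, -0.001], [0.003, -0.0, -1.0]]
force: [0.2, -0.3, 0.1]
gripper_width: 0.0642
```

```bash
python3 mod.py k_wrist
```

```text
11.7833 [0.46956747 0.18983152 0.00409176] [[-0.982, -0.191, -0.003], [-0.191, 0.982, -0.001], [0.003, -0.0, -1.0]] [ 0.17820748 -0.30398898  0.09658415] 0.06419186187094836
[ 415  335   52   76 1087] [431. 361.] V 19.0 [458.6 223.2  51. ] ((462.0312194824219, 222.27806091308594), (14.465198516845703, 22.975208282470703), 62.964839935302734)
[ 179  336   52   74 1089] [213. 361.] V 19.0 [472.1 154.1  50.9] ((474.9538879394531, 156.36705017089844), (22.95052719116211, 14.470283508300781), 48.58246994018555)
[ 260  342  125   54 6152] [322. 370.] V 224.0 [468.2 189.   51.6] ((470.00177001953125, 189.2495880126953), (17.274934768676758, 40.34349060058594), 10.467690467834473)
[488 453  23  27 390] [499. 468.] V 37.0 [499.  260.7  50.3] ((500.9371643066406, 260.8883972167969), (16.87595558166504, 1.6713112592697144), 7.7653727531433105)
box rim 16948 ((463.5652770996094, 185.70208740234375), (80.32670593261719, 149.7927703857422), 6.485346794128418)
```

View pics/k_wrist.png

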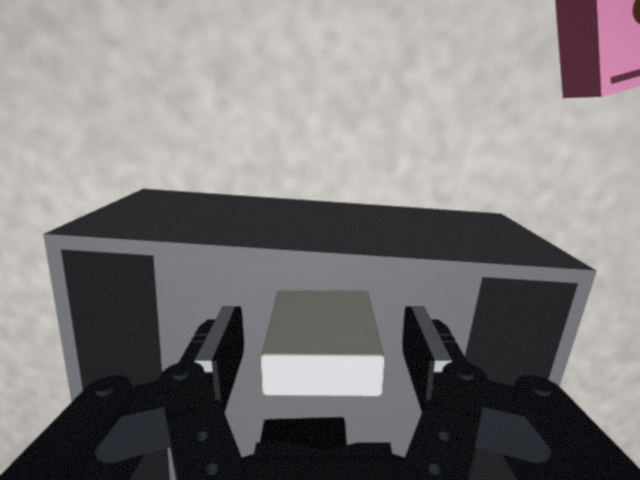

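The wrist view now shows the module between the open fingers, its top face at (322,370). The pads at (230,340) and (418,340) reach well below its top. I close at 20 N.

Request:
carry_out --pt "0.5 0 0 0 50" --pt "0.5 0 0 0 30" --pt "0.5 0 0 0 0" --pt "0.5 0 0 0 0" --pt "0.5 0 0 0 0" --pt "0.5 0 0 0 0" --pt "0.5 0 0 0 0" --squeeze 20

```text
time: 12.42
position: [0.4718, 0.1902, 0.0062]
eef_rot: [[-0.982, -0.191, 0.002], [-0.191, 0.982, 0.0], [-0.002, -0.0, -1.0]]
force: [-0.6, 0.2, 3.7]
gripper_width: 0.0396
```

```bash
python3 - <<'E'
from h import *
s=bot.get_state(); print(s['position'],s['gripper_width'],s['force'],s['time'])
c=cam('wrist');P=cloud(c)*1000; cv2.imwrite('pics/l_wrist.png',c['pixels'])
# finger left pad column depth
for u in (255,262,270,370,378,386):
    print(u,[(v,P[v,u].round(0).tolist(),int(c['pixels'][v,u].max())) for v in range(290,380,10)])
E
```

```text
[0.47181905 0.19018471 0.00618867] 0.039568021724734566 [-0.56979786  0.20466965  3.74152536] 12.4167
255 [(290, [472.0, 160.0, 4.0], 129), (300, [477.0, 160.0, 4.0], 117), (310, [467.0, 163.0, 30.0], 77), (320, [466.0, 164.0, 38.0], 77), (330, [466.0, 165.0, 44.0], 76), (340, [466.0, 166.0, 50.0], 77), (350, [466.0, 167.0, 55.0], 37), (360, [469.0, 168.0, 56.0], 109), (370, [473.0, 168.0, 56.0], 33)]
262 [(290, [471.0, 163.0, 5.0], 130), (300, [467.0, 164.0, 21.0], 93), (310, [466.0, 166.0, 30.0], 71), (320, [466.0, 167.0, 37.0], 64), (330, [466.0, 168.0, 44.0], 15), (340, [466.0, 168.0, 49.0], 26), (350, [468.0, 169.0, 51.0], 183), (360, [472.0, 170.0, 51.0], 107), (370, [475.0, 170.0, 52.0], 99)]
270 [(290, [470.0, 166.0, 5.0], 130), (300, [466.0, 168.0, 22.0], 81), (310, [467.0, 169.0, 28.0], 33), (320, [466.0, 169.0, 36.0], 95), (330, [466.0, 170.0, 43.0], 105), (340, [466.0, 171.0, 48.0], 102), (350, [467.0, 172.0, 53.0], 225), (360, [471.0, 172.0, 53.0], 227), (370, [475.0, 173.0, 52.0], 228)]
370 [(290, [462.0, 209.0, 4.0], 121), (300, [459.0, 207.0, 20.0], 100), (310, [459.0, 206.0, 29.0], 103), (320, [460.0, 205.0, 35.0], 103), (330, [460.0, 204.0, 43.0], 100), (340, [460.0, 203.0, 48.0], 103), (350, [460.0, 203.0, 53.0], 225), (360, [465.0, 204.0, 52.0], 229), (370, [469.0, 205.0, 52.0], 227)]
378 [(290, [461.0, 213.0, 5.0], 130), (300, [458.0, 209.0, 23.0], 90), (310, [458.0, 208.0, 30.0], 19), (320, [458.0, 207.0, 37.0], 34), (330, [459.0, 207.0, 43.0], 97), (340, [459.0, 206.0, 49.0], 104), (350, [461.0, 206.0, 52.0], 223), (360, [464.0, 207.0, 52.0], 227), (370, [468.0, 208.0, 52.0], 228)]
386 [(290, [461.0, 216.0, 5.0], 131), (300, [457.0, 212.0, 23.0], 95), (310, [457.0, 211.0, 30.0], 75), (320, [458.0, 210.0, 37.0], 75), (330, [457.0, 209.0, 44.0], 58), (340, [458.0, 208.0, 50.0], 21), (350, [458.0, 207.0, 55.0], 17), (360, [461.0, 208.0, 56.0], 38), (370, [465.0, 209.0, 55.0], 45)]
```

View pics/l_wrist.png

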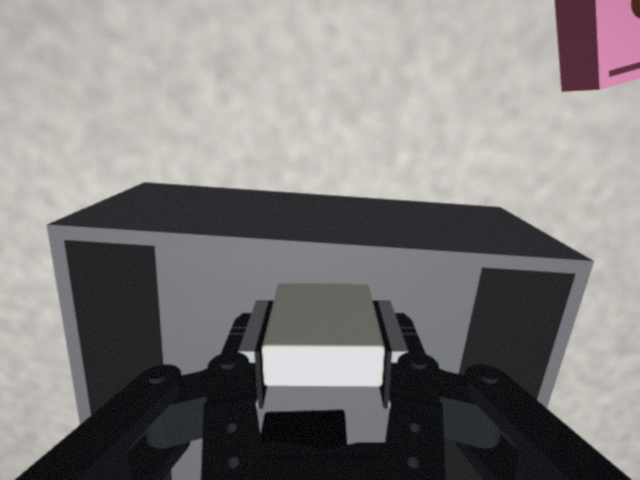

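Gripped, opening 39.6 mm. I lift it 42 mm so the tips clear the rim and the lower 14 mm of the module stays below it. Then I line it up with the box and approach the robot-side wall.

Request:
carry_out --pt "0 0 6 0 0" --pt "0 0 18 0 0" --pt "0 0 30 0 0" --pt "0 0 39 -2 0" --pt "0 0 42 -4 0" --pt "-6 -0.7 42 -4 0" --pt "-14 -1.7 42 -4 0" --pt "-22 -2.7 42 -4 0" --pt "-28 -3.4 42 -4 0" --pt "-30 -3.7 42 -4 0" --pt "-30 -3.7 42 -4 0"

```text
time: 13.38
position: [0.4398, 0.1862, 0.047]
eef_rot: [[-0.992, -0.123, -0.001], [-0.123, 0.992, -0.0], [0.001, -0.0, -1.0]]
force: [0.8, -0.5, -0.8]
gripper_width: 0.04
```

```bash
cat > look.py <<'E'
from h import *
import sys
s=bot.get_state(); print(s['time'],s['position'],s['eef_rot'].round(3).tolist(),s['force'],s['gripper_width'])
c=cam('wrist'); cv2.imwrite(f'pics/{sys.argv[1]}_wrist.png',c['pixels'])
P=cloud(c)*1000; np.savez('/tmp/w.npz',P=P,im=c['pixels'])
o=s['position']*1000; yaw=np.arctan2(-s['eef_rot'][1,0],-s['eef_rot'][0,0]); ex=np.array([np.cos(yaw),np.sin(yaw),0]); ey=np.array([-ex[1],ex[0],0])
d=P-o; lx=d@ex; ly=d@ey; lz=d[...,2]
np.savez('/tmp/w.npz',lx=lx,ly=ly,lz=lz,im=c['pixels'])
V=c['pixels'].max(-1)
# strip through the middle of the module, |ly|<14
for v in range(250,420,6):
    m=(abs(ly[v])<14)&(lz[v]<75)&(lz[v]>-10)
    if m.sum()>5: print(v,'x %.1f z %.1f V %d ly %.0f..%.0f n%d'%(np.median(lx[v][m]),np.median(lz[v][m]),np.median(V[v][m]),ly[v][m].min(),ly[v][m].max(),m.sum()))
for n in ['scene','side']:
    c=cam(n); u,v=map(int,proj(c,(o+[0,0,20])/1000))
    im=c['pixels'][max(v-60,0):v+60,max(u-80,0):u+80]; cv2.imwrite(f'pics/{sys.argv[1]}_{n}.png',cv2.resize(im,None,fx=4,fy=4,interpolation=2))
E
python3 look.py n
```

```text
13.3833 [0.43981269 0.18622806 0.04699438] [[-0.992, -0.123, -0.001], [-0.123, 0.992, -0.0], [0.001, -0.0, -1.0]] [ 0.80413719 -0.54064624 -0.78306366] 0.040017339594356896
262 x -15.6 z -9.9 V 38 ly -14..6 n10
268 x -15.4 z -3.5 V 38 ly -14..14 n64
274 x -15.4 z 3.0 V 39 ly -14..14 n66
280 x -15.4 z 8.8 V 38 ly -14..14 n69
286 x -14.9 z 13.4 V 103 ly -14..14 n71
292 x -12.3 z 13.5 V 110 ly -14..14 n71
298 x -9.5 z 13.1 V 85 ly -14..14 n70
304 x -9.5 z 18.1 V 86 ly -14..14 n72
310 x -9.5 z 22.9 V 86 ly -14..14 n74
316 x -9.5 z 27.2 V 86 ly -14..14 n76
322 x -9.4 z 31.3 V 86 ly -14..14 n78
328 x -9.4 z 35.2 V 86 ly -14..14 n80
334 x -9.4 z 39.0 V 87 ly -14..14 n83
340 x -9.4 z 42.5 V 86 ly -14..14 n83
346 x -9.2 z 45.7 V 161 ly -14..14 n88
352 x -7.3 z 46.2 V 198 ly -14..14 n87
358 x -5.1 z 46.2 V 198 ly -14..14 n86
364 x -2.8 z 46.3 V 198 ly -14..14 n86
370 x -0.3 z 46.1 V 197 ly -14..14 n85
376 x 2.1 z 46.1 V 197 ly -14..14 n84
382 x 4.4 z 46.1 V 197 ly -14..14 n84
```

View pics/n_wrist.png

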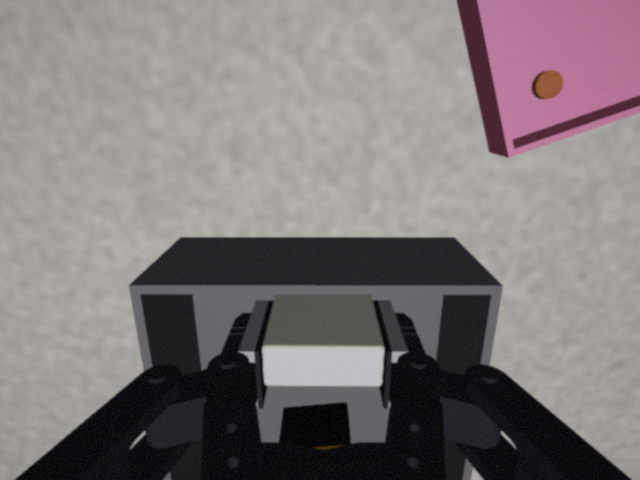

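View pics/n_scene.png

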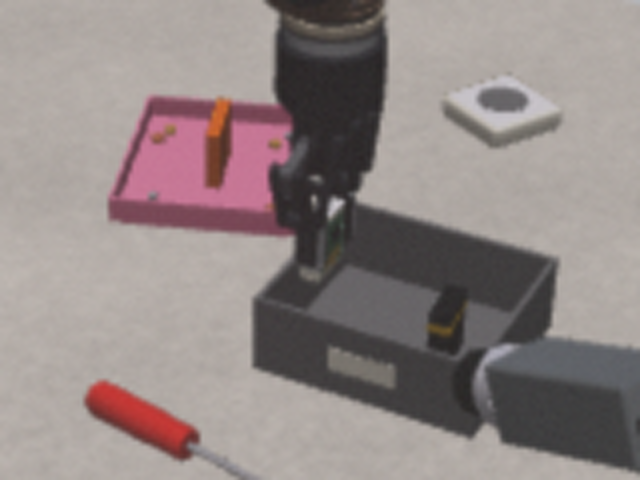

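The wrist profile shows the back face at local x -9.5, the rim edge at about -11.5 and 15 mm above the module's bottom, and the battery untouched at (316,425). I push slowly.

Request:
carry_out --pt "-2 -0.2 0 0 0" --pt "-4 -0.5 0 0 0" --pt "-6 -0.7 0 0 0" --pt "-7 -0.9 0 0 0" --pt "-8 -1 0 0 0" --pt "-8 -1 0 0 0"

```text
time: 14.03
position: [0.4366, 0.1858, 0.0487]
eef_rot: [[-0.993, -0.122, 0.01], [-0.122, 0.993, 0.002], [-0.01, 0.0, -1.0]]
force: [7.1, 1.2, -2.9]
gripper_width: 0.0397
```

```bash
python3 look.py o
```

```text
14.0333 [0.43660121 0.18576416 0.04865361] [[-0.993, -0.122, 0.01], [-0.122, 0.993, 0.002], [-0.01, 0.0, -1.0]] [ 7.12313811  1.15457897 -2.89309087] 0.039674187564327286
274 x -12.1 z -4.4 V 39 ly -14..14 n63
280 x -12.1 z 1.6 V 38 ly -14..14 n65
286 x -12.2 z 7.5 V 38 ly -14..14 n69
292 x -11.5 z 11.6 V 103 ly -14..14 n68
298 x -8.9 z 11.8 V 108 ly -14..14 n67
304 x -8.5 z 15.9 V 81 ly -14..14 n70
310 x -8.7 z 20.9 V 82 ly -14..14 n73
316 x -8.9 z 25.6 V 82 ly -14..14 n76
322 x -9.2 z 30.3 V 81 ly -14..14 n78
328 x -9.3 z 34.4 V 82 ly -14..14 n80
334 x -9.5 z 38.4 V 82 ly -14..14 n83
340 x -9.7 z 42.2 V 82 ly -14..14 n81
346 x -9.4 z 45.1 V 174 ly -14..14 n86
352 x -7.5 z 45.6 V 196 ly -14..14 n86
358 x -5.3 z 45.8 V 196 ly -14..14 n86
364 x -3.1 z 45.9 V 196 ly -14..14 n86
370 x -0.7 z 46.0 V 196 ly -14..14 n86
376 x 1.5 z 46.2 V 196 ly -14..14 n83
382 x 3.9 z 46.2 V 195 ly -14..14 n84
```

Request:
carry_out --pt "-2 -0.2 0 0 0" --pt "-4 -0.5 0 0 0" --pt "-5 -0.6 0 0 0" --pt "-6 -0.7 0 0 0" --pt "-6 -0.7 0 0 0"

```text
time: 14.6
position: [0.4321, 0.1852, 0.0497]
eef_rot: [[-0.992, -0.122, 0.013], [-0.122, 0.993, 0.002], [-0.013, 0.0, -1.0]]
force: [8.7, 1.4, -1.2]
gripper_width: 0.0397
```

```bash
python3 look.py p | awk 'NR==1||NR%3==0'
```

```text
14.6 [0.43208386 0.18523072 0.04969628] [[-0.992, -0.122, 0.013], [-0.122, 0.993, 0.002], [-0.013, 0.0, -1.0]] [ 8.68256881  1.43019982 -1.23901808] 0.039676001578994965
286 x -7.6 z -1.7 V 38 ly -14..14 n64
304 x -5.6 z 10.6 V 106 ly -14..14 n67
322 x -6.3 z 25.5 V 73 ly -14..14 n74
340 x -8.9 z 40.7 V 73 ly -14..14 n83
358 x -4.8 z 44.9 V 194 ly -14..14 n86
376 x 1.5 z 46.0 V 193 ly -14..14 n84
```

Request:
carry_out --pt "-2 -0.2 0 0 0" --pt "-4 -0.5 0 0 0" --pt "-5 -0.6 0 0 0" --pt "-6 -0.7 0 0 0" --pt "-6 -0.7 0 0 0"

```text
time: 15.17
position: [0.4265, 0.1845, 0.0501]
eef_rot: [[-0.992, -0.122, 0.014], [-0.122, 0.993, 0.002], [-0.014, 0.0, -1.0]]
force: [8.7, 1.0, -0.6]
gripper_width: 0.0394
```

```bash
cat >> look.py <<'E'
E
cat > slope.py <<'E'
from h import *
# tilt of the module back face and top in the tool's level frame from wrist depth
s=bot.get_state(); c=cam('wrist'); P=cloud(c)*1000
o=s['position']*1000; R=s['eef_rot']; yaw=np.arctan2(-R[1,0],-R[0,0]); ex=np.array([np.cos(yaw),np.sin(yaw),0]); ey=np.array([-ex[1],ex[0],0])
d=P-o; lx=d@ex; ly=d@ey; lz=d[...,2]; V=c['pixels'].max(-1).astype(int)
sat=c['pixels'].max(-1).astype(int)-c['pixels'].min(-1)
print('t',s['time'],'tool tilt deg',np.degrees(R[0,2]).round(2),'F',s['force'].round(1))
base=(abs(ly)<12)&(sat<25)&(abs(lx)<25)&(lz>10)&(lz<60)
for nm,a in [('back',base&(V>45)&(V<125)&(lz>18)&(lx<2)),('top',base&(V>150)&(lz>36))]:
    q=np.c_[lx[a],ly[a],lz[a]]
    if len(q)<50: print(nm,len(q)); continue
    for _ in range(3):
        m=q.mean(0); n=np.linalg.svd(q-m,full_matrices=False)[2][2]; r=(q-m)@n; q=q[abs(r)<max(2*r.std(),.3)]
    n=n*(1 if n[2]>0 else -1)
    if nm=='back': n=n*(np.sign(-n[0])); t=np.degrees(np.arctan2(-n[2],-n[0]))   # outward -x face normal (-cos,-sin)
    else: t=np.degrees(np.arctan2(-n[0],n[2]))
    print(nm,len(q),'centre',m.round(1),'n',n.round(3),'tilt',t.round(2),'yaw',np.degrees(np.arctan2(n[1],abs(n[0])) if nm=='back' else 0).round(2),'range x',q[:,0].min().round(1),q[:,0].max().round(1),'z',q[:,2].min().round(1),q[:,2].max().round(1))
E
python3 slope.py; python3 look.py q | awk 'NR==1||NR%3==0'
```

```text
t 15.1667 tool tilt deg 0.79 F [ 8.7  1.  -0.6]
back 1232 centre [-5.  -0.  31.3] n [-0.953  0.    -0.305] tilt 17.73 yaw 0.01 range x -8.9 -0.6 z 18.0 43.0
top 2935 centre [-1.  0. 45.] n [-0.295 -0.004  0.955] tilt 17.16 yaw 0.0 range x -8.7 6.9 z 41.9 47.9
15.2167 [0.42646279 0.1845469  0.05006457] [[-0.992, -0.122, 0.014], [-0.122, 0.993, 0.002], [-0.014, 0.0, -1.0]] [7.55377753 0.74987146 0.35327155] 0.039616070918674105
298 x -2.0 z -1.3 V 37 ly -14..14 n63
316 x 0.2 z 10.4 V 104 ly -14..14 n67
334 x -4.9 z 31.1 V 65 ly -14..14 n78
352 x -6.1 z 43.4 V 191 ly -14..14 n84
370 x -0.3 z 45.2 V 190 ly -14..14 n84
388 x 5.5 z 47.0 V 188 ly -14..14 n84
```

View pics/q_wrist.png

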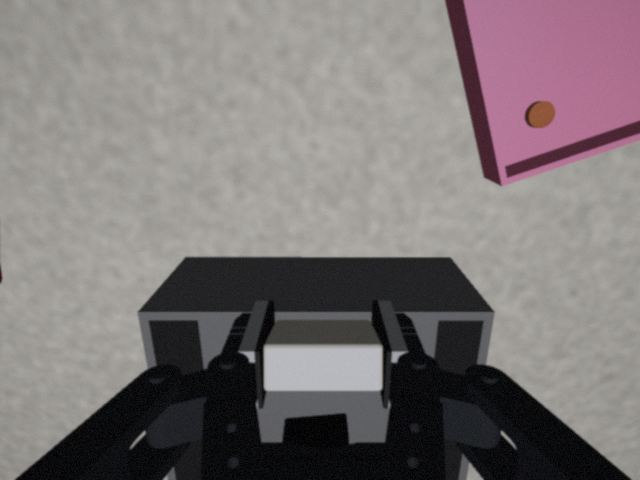

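Request:
carry_out --pt "-2 -0.2 0 0 0" --pt "-4 -0.5 0 0 0" --pt "-5 -0.6 0 0 0" --pt "-5.5 -0.7 0 0 0" --pt "-5.5 -0.7 0 0 0"

```text
time: 15.78
position: [0.4208, 0.1838, 0.0499]
eef_rot: [[-0.992, -0.122, 0.013], [-0.122, 0.993, 0.002], [-0.013, 0.0, -1.0]]
force: [8.2, 1.0, -0.2]
gripper_width: 0.0401
```

```bash
python3 slope.py
```

```text
t 15.7833 tool tilt deg 0.76 F [ 8.2  1.  -0.2]
back 636 centre [-3.5 -0.1 33. ] n [-0.902  0.001 -0.432] tilt 25.62 yaw 0.05 range x -7.8 1.9 z 21.6 41.9
top 2927 centre [-0.1  0.1 44.7] n [-0.434  0.     0.901] tilt 25.71 yaw 0.0 range x -7.2 7.1 z 40.7 48.5
```

The tilt is now 25.7° by both faces, of which 0.76° is tool flex. I firm up the grip, back off, lift and re-measure.

Request:
carry_out --pt "2 0.2 0 0 0" --pt "5 0.6 0 0 0" --pt "10 1.2 0 0 0" --pt "18 2.2 4 0 0" --pt "26 3.2 20 0 0" --pt "32 4 45 0 0" --pt "36 4 75 0 0" --pt "36 4 105 0 0" --pt "36 4 125 0 0" --pt "36 4 135 0 0" --pt "36 4 135 0 0" --pt "36 4 135 0 0" --squeeze 50

```text
time: 16.83
position: [0.4508, 0.1871, 0.1812]
eef_rot: [[-0.993, -0.122, -0.002], [-0.122, 0.993, -0.0], [0.002, -0.0, -1.0]]
force: [-0.2, 0.6, -0.7]
gripper_width: 0.039
```

```bash
python3 slope.py;python3 look.py r | head -1
```

```text
t 16.8333 tool tilt deg -0.12 F [-0.2  0.6 -0.7]
back 641 centre [-3.1 -0.1 33.2] n [-0.91   0.001 -0.415] tilt 24.54 yaw 0.08 range x -7.3 2.0 z 22.0 42.4
top 2866 centre [ 0.8  0.  44.7] n [-0.415 -0.004  0.91 ] tilt 24.53 yaw 0.0 range x -6.2 7.9 z 40.9 48.4
16.8833 [0.45022303 0.18700875 0.18032297] [[-0.993, -0.122, -0.004], [-0.122, 0.993, -0.001], [0.004, -0.0, -1.0]] [-0.15358546  0.12636548 -1.03151305] 0.03914636660637739
```

View pics/r_scene.png

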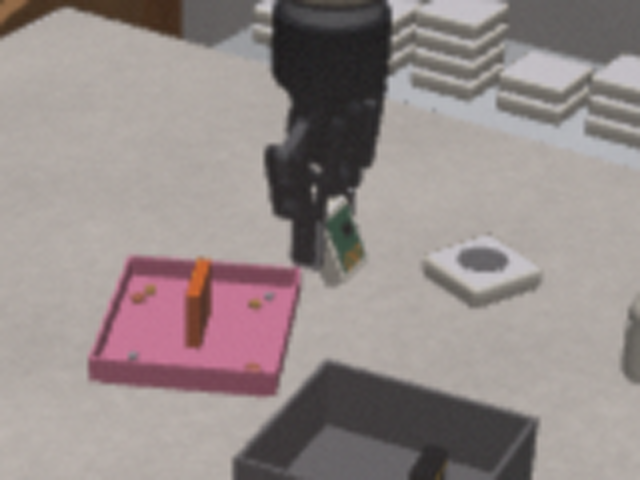

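View pics/r_side.png

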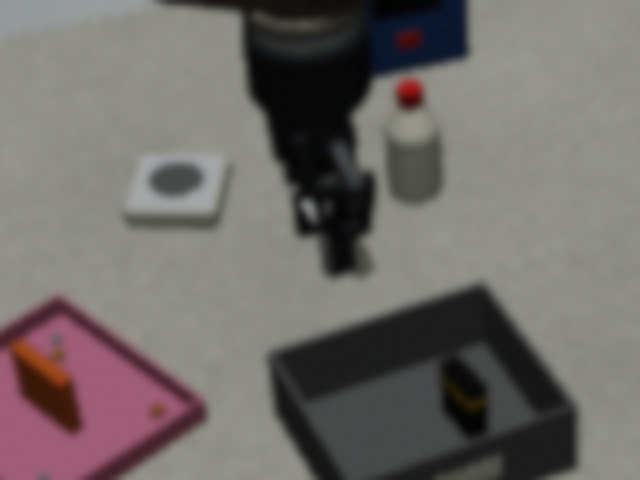

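The scene crop shows the green contact side facing forward and tipped up at (345,240), and the battery still in the box at (430,465). The tilt relative to the tool is about 24.7°. Next I refine the inspection camera's axis and lens position.

```bash
cat > head.py <<'E'
from h import *
for n in ['scene','side']:
    c=cam(n); P=cloud(c)*1000
    m=(P[...,2]>150)&(P[...,2]<300)&(P[...,0]>670)&(P[...,0]<860)&(P[...,1]>-170)&(P[...,1]<-30)
    # local normals
    dx=np.gradient(P,axis=1,edge_order=1); dy=np.gradient(P,axis=0)
    N=np.cross(dx,dy); N/=np.linalg.norm(N,axis=-1,keepdims=True)+1e-9
    N*=-np.sign((N*(P-c['T'][:3,3]*1000)).sum(-1,keepdims=True))
    ya=np.radians(-19.3); X=np.array([np.cos(ya)*np.cos(.4363),np.sin(ya)*np.cos(.4363),np.sin(.4363)]); Y=np.array([-np.sin(ya),np.cos(ya),0]); Z=np.cross(X,Y)
    for nm,A in [('top',Z),('side-y',-Y),('side+y',Y),('back',X)]:
        a=m&((N@A)>.94)
        k,l,st,ce=cv2.connectedComponentsWithStats(a.astype(np.uint8),connectivity=4)
        if k<2: continue
        j=1+st[1:,4].argmax(); q=P[l==j]
        if len(q)<40: continue
        for _ in range(4):
            mu=q.mean(0); nn=np.linalg.svd(q-mu,full_matrices=False)[2][2]; r=(q-mu)@nn; q=q[abs(r)<max(2.2*r.std(),.4)]
        nn*=np.sign(nn@A)
        d=(q-np.array([698,-73,216])); 
        print(n,nm,st[j].tolist(),len(q),'mean',mu.round(1),'n',nn.round(3),'rms %.2f'%r.std(),'yaw of n %.2f'%np.degrees(np.arctan2(nn[1],nn[0])),'elev %.2f'%np.degrees(np.arcsin(nn[2])), 'X rng',(d@X).min().round(1),(d@X).max().round(1),'Y',(d@Y).min().round(1),(d@Y).max().round(1),'Z',(d@Z).min().round(1),(d@Z).max().round(1))
    q=P[m]; d=q-np.array([698,-73,216]); lx,ly,lz=d@X,d@Y,d@Z
    for a,b in [(-15,-2),(-2,3),(3,8),(8,13),(13,20),(20,40),(40,70)]:
        s=(lx>a)&(lx<b)&(abs(ly)<40)&(abs(lz)<40)
        if s.sum(): print('  slice',a,b,s.sum(),'Y',ly[s].min().round(1),ly[s].max().round(1),'Z',lz[s].min().round(1),lz[s].max().round(1))
    b=(360,235,450,300) if n=='scene' else (395,175,495,235)
    im=c['pixels'][b[1]:b[3],b[0]:b[2]]; cv2.imwrite(f'pics/s_{n}.png',cv2.resize(im,None,fx=7,fy=7,interpolation=2))
E
python3 head.py
```

```text
scene top [376, 251, 47, 12, 266] 253 mean [761.  -92.7 273. ] n [-0.398  0.141  0.906] rms 0.41 yaw of n 160.45 elev 64.99 X rng 24.8 131.9 Y -15.4 22.2 Z 22.9 24.7
scene side-y [377, 262, 22, 17, 135] 129 mean [ 752.1 -111.   247.6] n [-0.341 -0.94   0.013] rms 0.73 yaw of n -109.92 elev 0.74 X rng 38.7 103.3 Y -19.6 -16.5 Z -15.9 19.9
  slice -15 -2 3 Y -12.2 -9.5 Z 0.7 10.7
  slice -2 3 21 Y -15.1 7.5 Z -9.2 19.5
  slice 3 8 25 Y -14.3 8.8 Z -7.8 19.3
  slice 8 13 19 Y -13.5 2.5 Z -7.4 19.1
  slice 13 20 13 Y -14.6 -4.4 Z -1.0 19.7
  slice 20 40 104 Y -19.3 18.6 Z -15.5 24.4
  slice 40 70 287 Y -20.6 22.2 Z -19.4 24.7
  slice -2 3 18 Y -16.8 11.8 Z -5.0 16.9
  slice 3 8 30 Y -15.2 13.1 Z -9.3 19.1
  slice 8 13 33 Y -16.0 10.1 Z -8.7 18.1
  slice 13 20 45 Y -15.8 13.8 Z -13.3 20.1
  slice 20 40 168 Y -21.4 19.1 Z -17.9 25.1
  slice 40 70 350 Y -23.0 25.8 Z -21.7 27.7
```

View pics/s_scene.png

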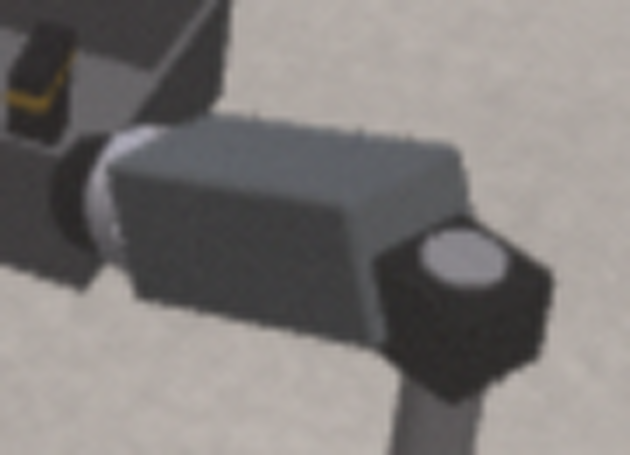

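View pics/s_side.png

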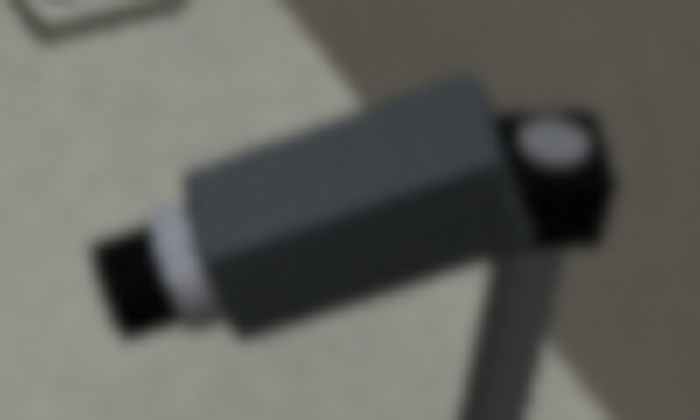

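The camera axis yaw is about -19.5° and it slopes 25°. The focus point is about (604.5, -39.2, 169.5). The module's centre sits 10.8 mm ahead of the reported TCP and 22.9 mm above it. I move to 25 mm short of the focus first.

Request:
carry_out --pt "4 -8 0 -2 0" --pt "12 -22 0 -6 0" --pt "22 -42 0 -10 0" --pt "34 -66 0 -14 0" --pt "46 -92 0 -18 0" --pt "59 -118 -5 -22 0" --pt "72 -144 -10 -25 0" --pt "85 -168 -16 -26.5 0" --pt "97 -188 -22 -26.5 0" --pt "107 -202 -28 -26.5 0" --pt "115 -211 -32 -26.5 0" --pt "119 -214 -34 -26.5 0" --pt "120 -214.5 -34 -26.5 0" --pt "120 -214.5 -34 -26.5 0" --pt "120 -214.5 -34 -26.5 0"

```text
time: 18.38
position: [0.5714, -0.0265, 0.1487]
eef_rot: [[-0.943, 0.333, -0.0], [0.333, 0.943, 0.0], [0.0, 0.0, -1.0]]
force: [-0.4, -0.4, -0.5]
gripper_width: 0.0397
```

```bash
python3 slope.py;python3 look.py u | head -1
```

```text
t 18.3833 tool tilt deg -0.0 F [-0.4 -0.4 -0.5]
back 660 centre [-3.3  0.  33.4] n [-0.911  0.001 -0.413] tilt 24.42 yaw 0.09 range x -7.3 2.0 z 21.9 42.1
top 2799 centre [ 0.8  0.1 44.6] n [-0.412  0.001  0.911] tilt 24.33 yaw 0.0 range x -6.3 7.9 z 40.9 48.2
18.4333 [ 0.57135822 -0.02638892  0.14877298] [[-0.943, 0.333, 0.0], [0.333, 0.943, 0.0], [-0.0, 0.0, -1.0]] [-0.20002804  0.55530928 -1.17216846] 0.039308971269566846
```

View pics/u_scene.png

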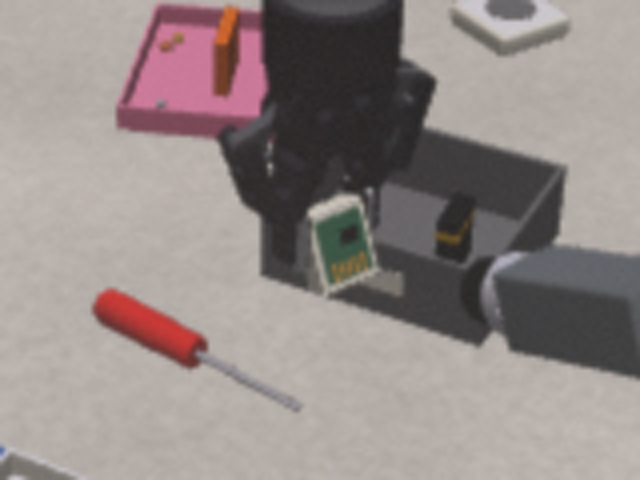

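View pics/u_side.png

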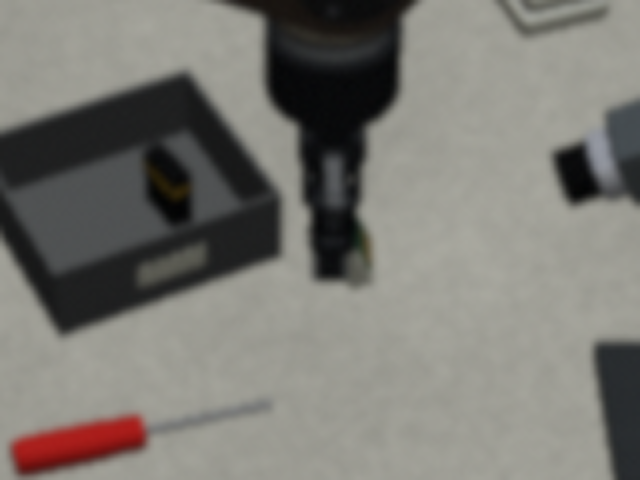

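Request:
carry_out --pt "4 -1.6 -0.3 0 0" --pt "10 -4 -1 0 0" --pt "16 -6.4 -1.5 0 0" --pt "20 -8 -2 0 0" --pt "22 -8.8 -2 0 0" --pt "23 -9.2 -2 0 0" --pt "23 -9.2 -2 0 0" --pt "23 -9.2 -2 0 0"

```text
time: 19.25
position: [0.5945, -0.0365, 0.1463]
eef_rot: [[-0.943, 0.334, -0.0], [0.334, 0.943, 0.0], [0.0, -0.0, -1.0]]
force: [0.1, -0.4, -0.6]
gripper_width: 0.0392
```

```bash
cat > chk.py <<'E'
from h import *
ya=np.radians(-19.5); X=np.array([np.cos(ya)*np.cos(.4363),np.sin(ya)*np.cos(.4363),np.sin(.4363)]); Y=np.array([-np.sin(ya),np.cos(ya),0]); Z=np.cross(X,Y)
F=np.array([604.5,-39.2,169.5])
s=bot.get_state(); print(s['position'])
c=cam('scene'); P=cloud(c)*1000; H,S,V=cv2.split(cv2.cvtColor(c['pixels'],cv2.COLOR_BGR2HSV))
near=np.linalg.norm(P-F,axis=-1)<50
g=near&(H>35)&(H<95)&(S>60); print('green px',g.sum())
q=P[g]
for _ in range(3):
    mu=q.mean(0); n=np.linalg.svd(q-mu,full_matrices=False)[2][2]; r=(q-mu)@n; q=q[abs(r)<max(2*r.std(),.5)]
n*=np.sign(n@X); print('green normal yaw %.1f elev %.1f rms %.2f'%(np.degrees(np.arctan2(n[1],n[0])),np.degrees(np.arcsin(n[2])),r.std()))
# whole front face: points within 1.5mm of plane
a=near&(abs((P-mu)@n)<1.5)&((V>100)|g|((H<35)&(S>60)))
k,l,st,ce=cv2.connectedComponentsWithStats(a.astype(np.uint8)); j=l[g][0] if l[g][0] else 1+st[1:,4].argmax()
d=P[l==j]-F; print('face px',st[j],'rel focus X %.1f Y %.1f..%.1f Z %.1f..%.1f'%(np.median(d@X),(d@Y).min(),(d@Y).max(),(d@Z).min(),(d@Z).max()))
L=F+110*X
for n2 in ['scene','side']:
    c=cam(n2); im=c['pixels'].copy()
    b=(320,190,450,300) if n2=='scene' else (340,150,490,270)
    im=cv2.resize(im[b[1]:b[3],b[0]:b[2]],None,fx=5,fy=5,interpolation=2)
    def dot(p,col):
        u,v=proj(c,p/1000); cv2.circle(im,(int((u-b[0]+.5)*5),int((v-b[1]+.5)*5)),3,col,-1)
    dot(F,(0,0,255)); dot(L,(0,255,255))
    for sy in (-20,20):
        for sz in (-24,24): dot(F+8*X+sy*Y+sz*Z,(255,0,255))
    for t in np.linspace(0,2*np.pi,24,False): dot(L+17*np.cos(t)*Y+17*np.sin(t)*Z,(255,255,0))
    for sx in (25,100):
        for sy in (-22,22): dot(L+sx*X+sy*Y+22*Z,(0,128,255))
    cv2.imwrite(f'pics/v_{n2}.png',im)
E
python3 slope.py; python3 chk.py
```

```text
t 19.25 tool tilt deg -0.02 F [ 0.1 -0.4 -0.6]
back 653 centre [-3.3 -0.  33.5] n [-0.911  0.    -0.413] tilt 24.4 yaw 0.01 range x -7.3 2.0 z 21.9 42.7
top 2782 centre [ 0.8  0.2 44.6] n [-0.411  0.003  0.912] tilt 24.25 yaw 0.0 range x -6.1 7.6 z 40.9 48.2
[ 0.59441037 -0.0364392   0.14630604]
green px 81
green normal yaw -17.5 elev 25.3 rms 1.36
face px [335 246  18  25 151] rel focus X 7.3 Y -21.1..19.2 Z -22.4..25.4
```

View pics/v_scene.png

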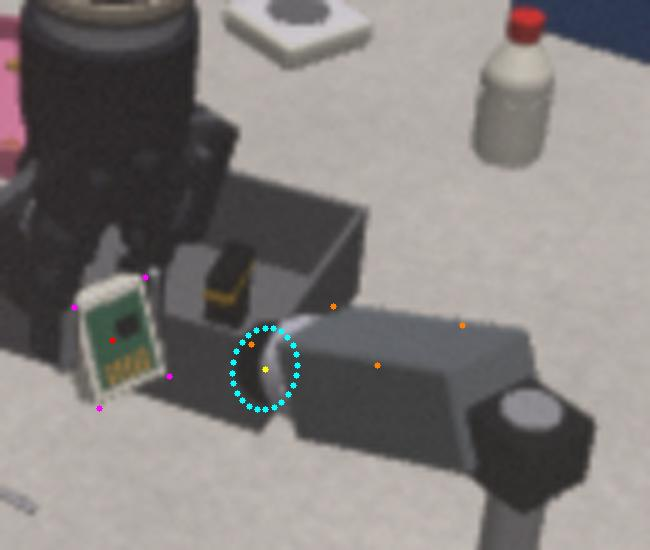

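View pics/v_side.png

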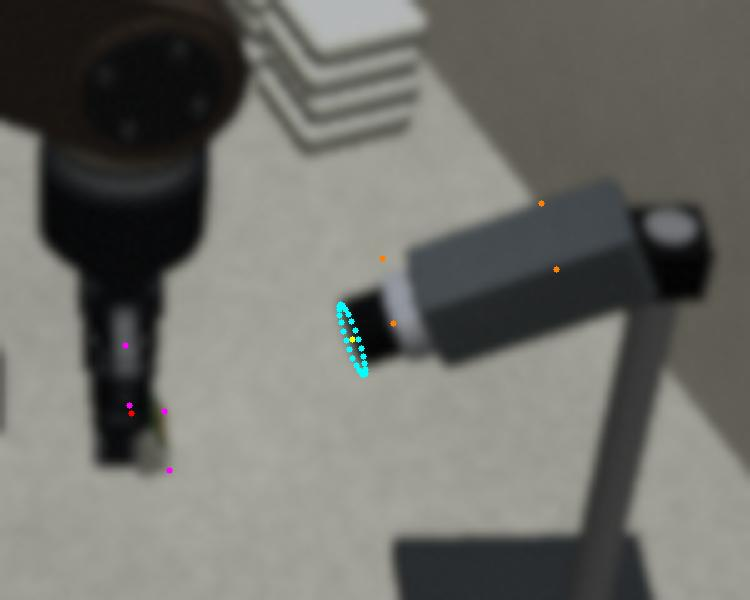

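The overlays line up to about 1 px (2 mm). In the scene view the green face sits at (120,340) within the predicted magenta corners, and the lens ring at (265,369) and side (352,339) matches. I make a last sub-millimetre trim and hold still.

Request:
carry_out --pt "0.3 0.8 0.3 0 0" --pt "0.3 0.8 0.3 0 0" --pt "0.3 0.8 0.3 0 0" --pt "0.3 0.8 0.3 0 0" --pt "0.3 0.8 0.3 0 0" --pt "0.3 0.8 0.3 0 0" --pt "0.3 0.8 0.3 0 0" --pt "0.3 0.8 0.3 0 0"

```text
time: 20.12
position: [0.5948, -0.0357, 0.1467]
eef_rot: [[-0.943, 0.334, -0.0], [0.334, 0.943, 0.0], [0.0, 0.0, -1.0]]
force: [0.6, -0.9, -0.6]
gripper_width: 0.0396
```

```bash
python3 slope.py; python3 chk.py; python3 - <<'E'
from h import *
s=bot.get_state(); print(s['joint_velocities'].round(4),s['time'])
for n in ['scene','side']:
    cv2.imwrite(f'pics/x_{n}.png',cam(n)['pixels'])
E
```

```text
t 20.1167 tool tilt deg -0.0 F [ 0.6 -0.9 -0.6]
back 660 centre [-3.3  0.1 33.4] n [-0.91   0.001 -0.414] tilt 24.45 yaw 0.07 range x -7.3 2.0 z 21.9 42.2
top 2728 centre [ 0.8  0.1 44.6] n [-0.413 -0.004  0.911] tilt 24.4 yaw 0.0 range x -6.0 7.6 z 40.9 48.1
[ 0.59483482 -0.03567547  0.14670119]
green px 86
green normal yaw -20.3 elev 24.2 rms 1.07
face px [336 246  17  25 162] rel focus X 8.2 Y -20.4..19.7 Z -21.7..25.6
[ 0.0013  0.0006 -0.0028 -0.0012  0.0002  0.0015] 20.3167
```

View pics/x_scene.png

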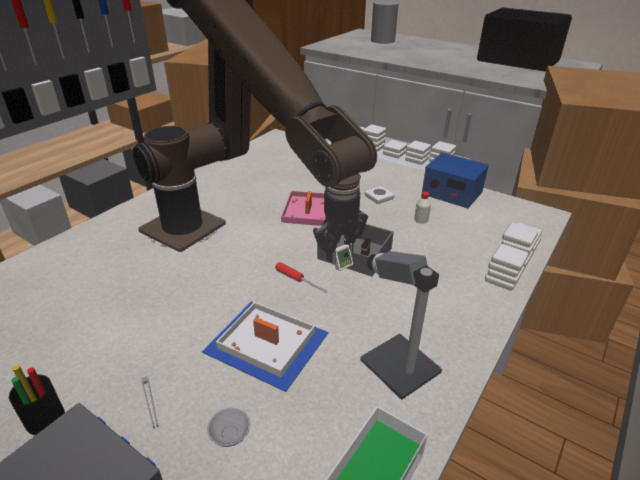

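View pics/x_side.png

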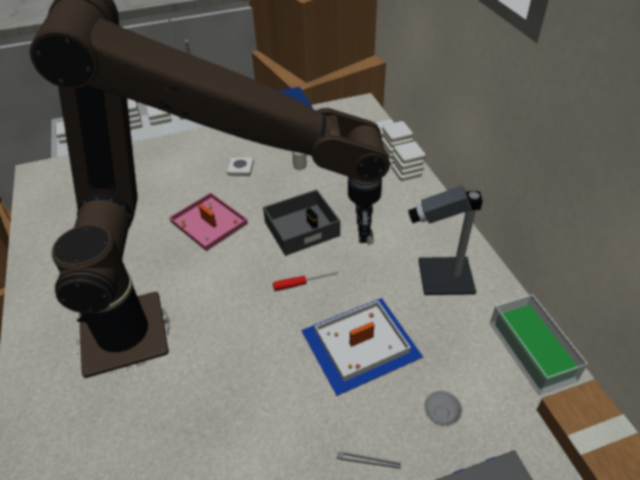

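The final views show the tray centred on the mat at scene (266,340), the battery in the box at (366,248) and the bench items where they were. The module is held still facing the lens at (344,257). I hand in the job.

```bash
python3 -c "
from workcell import bot
print(bot.sign_off())"
```

```text
the job is handed in; nothing more can be done
None
```

I handed the job in at about 20.3 s of the 64 s. The white tray is on the blue mat, and the module is held still in front of the inspection camera, 11 cm from the lens.

- **Tray:** I lowered it onto the mat under control. The last close check put its centre within 1 mm of the mat's centre, with the same turn.
- **Tilt:** The arm can only turn about the vertical. I got the 25° tip by gripping the module lightly and pushing its plain back against the box rim until it pivoted between the pads.
- **Module position:** Two measurements of the module's centre fall within about 2 mm of the focus point. One, from the wrist camera, puts it on the point. The other, from the scene camera, puts it about 2 mm high along the module's own up axis, and that camera reads about 1 mm high. The point itself rests on a calibration good to about 2 mm.
- **Module angle:** The green side faces the lens with the top up. Its tilt measures 24.4°, about 0.6° short of 25°. Its yaw is -19.5°, against -19.1° to -19.9° in the different measurements of the camera's yaw.
- **Other things:** In the last views the battery was still in the box and the other bench items looked unmoved. I saw no contact with the camera.

**What disagreed or failed:**
- The fingertips sit about 33 mm higher than the reported position implies, so my first close on the module shut just above it without moving it. I lowered the hand and gripped again.
- For the same reason, the tray's handle was gripped only near its top.
- The scene camera's own reading of the green face's direction was noisy (yaw -17.5° to -20.3°), so I relied on the wrist camera for the tilt.

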